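Hang the slotted press tool blocks on the swing-out rack

ROBOT

A 6-joint arm with a two-finger parallel gripper is mounted at the origin on the work surface. World frame = base frame: x ahead of the robot, y to its left, z up, the work surface at z = 0. Lengths are in m, angles in rad, forces in N, time in s.
With the tool pointing down it reaches from about 0.375 to 0.9 m from the base axis. Payload 3.1 kg.
Tool frame: the origin (TCP) lies on the centre line of the jaws, within the pads' length; the fingertips stand 17 mm ahead of it and the grasp point (between the pads) lies 2 mm behind it; y points along the fingers, z is the direction in which the jaws open and shut, and the axes are right-handed (so a half turn about y gives the same grasp; the last joint's range is limited). The gripper opens to 85 mm and grips with 20 to 120 N. Pads are 22 mm wide; open, the fingers measure 114 mm over their backs; the gripper's body (76 mm by 85 mm) begins 54 mm behind the grasp point. The pads swing forward as they close: fully open they stand 13 mm farther back than shut.
Start: joints at [1.012, 0.527, 1.433, -0, 1.181, -0.178], TCP at [0.232, 0.58, 0.248] pointing down, gripper open.
Joint ranges: [-3.08, 3.08], [-0.75, 2.2], [0.22, 2.44], [-1.43, 4.57], [0, 2.65], [-2.85, 2.85]. Speed limits (rad/s): [2.79, 2.79, 3.14, 3.14, 3.14, 3.14].

INTERFACE

Orientations are given as a unit quaternion [x, y, z, w].
In Python, from station import manip gives the robot as it stands.
- The arm moves only by the shell command python3 -m handwheel 'ROWS' [FORCE]. ROWS is JSON, one flat list of numbers, 7 for each row, row after row: the shift along the tool's x, y, z in cm, then the turn, a rotation vector about the tool's x, y, z in rad, then the finger opening in cm, from 0 to 8.54. A call has 1 to 10 rows; each row is the pose to reach, as a shift and turn from the pose commanded when the call began, along the tool's axes at that moment; what a row does not reach only later rows make up. A row lasts 1/12 s, in which the tool goes at most 41.7 mm and 7.16 degrees, less where a joint would pass 70% of its speed; a pose out of reach is approached as far as the arm can. A call with a gripper value outside its range is refused whole. The fingers move at their own pace and stop on an object; FORCE is the grip in N (left out, the last holds). Time passes only in rows, so rows that repeat a pose let the fingers close. It gives the time, the measured TCP pose, the force and the opening at its end, in the units of the state.
- manip.sense(): the state, without advancing time (a new reading comes with each control period).
- manip.snapshot(name): name is "side" or "top" or "wrist"; returns a dict with "frame" (480x640x3 uint8, red, green, blue), "depth" (480x640 float32, m along the optical axis (not along the pixel's ray), 0 where there is no reading), "camera_matrix" (3x3 intrinsics, pixels), "k1" (the pictures are not rectified: a ray, as slopes to the right and down, at radius r is drawn at 1 + k1 r^2 times it, then the intrinsics apply), "rvec" (rotation vector, rad) and "tvec" (3), from world to camera coordinates, as OpenCV has them. Camera axes: x right, y down, z forward; pixel columns grow to the right and rows downward; lengths in m; the calibration is good to about 2 mm. A picture is of the moment at which its call begins.
- manip.sign_off(): hands the job in, once; it reports no verdict.
The state is a dict: "t": time; "q": joint angles; "qd": joint speeds; "tau": joint torques, N m; "tcp_pos": TCP position; "tool_rot": TCP orientation; "force": force on the tool from outside, world axes, zero at the start; "ft_torque": the same for the moment, N m; "finger_gap": opening from 0.0 (shut) to 1.0 (fully open).
Only numpy, scipy, OpenCV 4.12 (cv2) and the standard library are available. Lean on these libraries where they do the work, as an engineer would, in place of code of your own. Each camera call takes 0.05 s, during which the arm holds its last target.

TASK

Put the press tooling away: first swing the rack's arm out until it snaps home in its end detent, then hang every tool block standing on the bench on the arm, one to a pin, by sliding the slot in its strap sideways over the pin and letting it down so that the pin sits in the notch above the slot. Leave the blocks hanging free with the arm still in its detent, and do not disturb the oil bottle, the tray or the screwdriver.

Things in the scene. Friction and masses are not known exactly. Their poses are not given: they have to be found in the camera images.
- boom (a joint): Swing of the rack's grey arm about its upright hinge, rad: 0 folded (pointing mostly away from the robot), growing clockwise seen from above to the stop at 1.05 (pointing about along -y). Stays where left. A sprung detent resists from 0.75 to 0.91 (up to 10 N at the handle), then pulls the arm to the stop and holds it. Starts at 0 to 0.3.
- boom_hinge (a point): On the hinge axis, 130 mm above the bench, at the pins' height. Frame of all arm points: x along the arm from hinge to tip, y the way the pins point, z up. Arm: a bar 14 mm thick, 22 mm high, centred on y = z = 0, to x = 292 mm; hub radius 22 mm. Fixed on a foot 120 mm square, 12 mm thick, whose place and yaw vary.
- boom_handle (a point): Grip point on the arm's black upright round handle, 20 mm in diameter, at x = 160, y = -34, z = 45 mm in the arm's frame. The handle stands free from z = 11 (top of its lug) to 66 mm, on the side of the bar away from the pins. Grasp it from above.
- pin1 (a point): Middle of the level steel pin nearest the hinge, 66 mm from it. Pin 8 mm in diameter, free for 38 mm to either side, where a collar 20 mm in diameter and 5 mm thick bars the way from the end. Pins are 68 mm apart: a block goes down midway between two, so a pin can be reached from the tip side only while the next pin outwards is empty: fill from the hinge outwards.
- pin2 (a point): Middle of pin 2, like pin1, 134 mm from the hinge along the arm.
- pin3 (a point): Middle of pin 3, like pin1, 202 mm from the hinge along the arm.
- pin4 (a point): Middle of pin 4, like pin1, 270 mm from the hinge along the arm.
- block1: Tool block: steel, 56 (x) x 46 (y) x 30 (z) mm, origin under its centre, with an upright aluminium strap 8 mm thick (x), 36 mm wide (y), z = 30 to 150. A level slot (z 76 to 92) runs in from the strap's +y edge to y = -7; over its inner end a notch (y -7 to 7) rises to z = 112. Pinch the strap across its thickness at the top, fingertips above z = 115. 0.68 kg.
- block2: Tool block just like block1, same axes. Three or four of these blocks are present.
- block3: Tool block just like block1, same axes. Three or four of these blocks are present.
- block4: Tool block just like block1, same axes. Three or four of these blocks are present.
- block1_seat (a point): Where the pin's axis lies in block1 when it hangs: strap's mid plane, (0, 0, 108) mm in the block's frame. Hanging, the block's +y (the slot's mouth) points to the hinge if it was slid on from the tip side, and its base is 22 mm above the bench.
- block2_seat (a point): Where the pin's axis lies in block2 when it hangs: strap's mid plane, (0, 0, 108) mm in the block's frame. Hanging, the block's +y (the slot's mouth) points to the hinge if it was slid on from the tip side, and its base is 22 mm above the bench.
- block3_seat (a point): Where the pin's axis lies in block3 when it hangs: strap's mid plane, (0, 0, 108) mm in the block's frame. Hanging, the block's +y (the slot's mouth) points to the hinge if it was slid on from the tip side, and its base is 22 mm above the bench.
- block4_seat (a point): Where the pin's axis lies in block4 when it hangs: strap's mid plane, (0, 0, 108) mm in the block's frame. Hanging, the block's +y (the slot's mouth) points to the hinge if it was slid on from the tip side, and its base is 22 mm above the bench.
- oiler: White oil bottle, 54 mm in diameter, 130 mm high; origin under its centre. Bystander.
- tray: Grey tray 130 x 180 x 35 mm; origin under its centre. Bystander.
- driver: Screwdriver 190 mm long, lying along its own x. Bystander.
Not all that is in view belongs to the job. Leave any orange look-alike of the block4 alone.

How it is judged:
On the way:
1. the arm is swung out and seated in its end detent (value of joint boom above 1.02 rad), for 0.3 s.
At the end, for the whole second after the job is handed in: The arm is in its detent (joint above 1.0 rad) and every block present hangs still and upright (within 0.2 rad) with its seat point on one of the pins: within 8 mm along the arm, 36 mm along the pin and 5 mm in height; no two blocks on one pin (value of joint boom above 1 rad and ((x of block1_seat in the frame of pin1 between -0.008 and 0.008 m and y of block1_seat in the frame of pin1 between -0.036 and 0.036 m and z of block1_seat in the frame of pin1 between -0.005 and 0.005 m) or (x of block1_seat in the frame of pin2 between -0.008 and 0.008 m and y of block1_seat in the frame of pin2 between -0.036 and 0.036 m and z of block1_seat in the frame of pin2 between -0.005 and 0.005 m) or (x of block1_seat in the frame of pin3 between -0.008 and 0.008 m and y of block1_seat in the frame of pin3 between -0.036 and 0.036 m and z of block1_seat in the frame of pin3 between -0.005 and 0.005 m) or (x of block1_seat in the frame of pin4 between -0.008 and 0.008 m and y of block1_seat in the frame of pin4 between -0.036 and 0.036 m and z of block1_seat in the frame of pin4 between -0.005 and 0.005 m)) and angle between each of block1, block2, block3, block4's own z axis and vertical below 0.2 rad and linear speed of each of block1, block2, block3, block4 below 0.05 m/s and angular speed of each of block1, block2, block3, block4 below 0.8 rad/s and ((x of block2_seat in the frame of pin1 between -0.008 and 0.008 m and y of block2_seat in the frame of pin1 between -0.036 and 0.036 m and z of block2_seat in the frame of pin1 between -0.005 and 0.005 m) or (x of block2_seat in the frame of pin2 between -0.008 and 0.008 m and y of block2_seat in the frame of pin2 between -0.036 and 0.036 m and z of block2_seat in the frame of pin2 between -0.005 and 0.005 m) or (x of block2_seat in the frame of pin3 between -0.008 and 0.008 m and y of block2_seat in the frame of pin3 between -0.036 and 0.036 m and z of block2_seat in the frame of pin3 between -0.005 and 0.005 m) or (x of block2_seat in the frame of pin4 between -0.008 and 0.008 m and y of block2_seat in the frame of pin4 between -0.036 and 0.036 m and z of block2_seat in the frame of pin4 between -0.005 and 0.005 m)) and ((x of block3_seat in the frame of pin1 between -0.008 and 0.008 m and y of block3_seat in the frame of pin1 between -0.036 and 0.036 m and z of block3_seat in the frame of pin1 between -0.005 and 0.005 m) or (x of block3_seat in the frame of pin2 between -0.008 and 0.008 m and y of block3_seat in the frame of pin2 between -0.036 and 0.036 m and z of block3_seat in the frame of pin2 between -0.005 and 0.005 m) or (x of block3_seat in the frame of pin3 between -0.008 and 0.008 m and y of block3_seat in the frame of pin3 between -0.036 and 0.036 m and z of block3_seat in the frame of pin3 between -0.005 and 0.005 m) or (x of block3_seat in the frame of pin4 between -0.008 and 0.008 m and y of block3_seat in the frame of pin4 between -0.036 and 0.036 m and z of block3_seat in the frame of pin4 between -0.005 and 0.005 m)) and ((x of block4_seat in the frame of pin1 between -0.008 and 0.008 m and y of block4_seat in the frame of pin1 between -0.036 and 0.036 m and z of block4_seat in the frame of pin1 between -0.005 and 0.005 m) or (x of block4_seat in the frame of pin2 between -0.008 and 0.008 m and y of block4_seat in the frame of pin2 between -0.036 and 0.036 m and z of block4_seat in the frame of pin2 between -0.005 and 0.005 m) or (x of block4_seat in the frame of pin3 between -0.008 and 0.008 m and y of block4_seat in the frame of pin3 between -0.036 and 0.036 m and z of block4_seat in the frame of pin3 between -0.005 and 0.005 m) or (x of block4_seat in the frame of pin4 between -0.008 and 0.008 m and y of block4_seat in the frame of pin4 between -0.036 and 0.036 m and z of block4_seat in the frame of pin4 between -0.005 and 0.005 m)) and (y of block1_seat in the frame of block2_seat above 0.04 m or y of block1_seat in the frame of block2_seat below -0.04 m) and (y of block1_seat in the frame of block3_seat above 0.04 m or y of block1_seat in the frame of block3_seat below -0.04 m) and (y of block1_seat in the frame of block4_seat above 0.04 m or y of block1_seat in the frame of block4_seat below -0.04 m) and (y of block2_seat in the frame of block3_seat above 0.04 m or y of block2_seat in the frame of block3_seat below -0.04 m) and (y of block2_seat in the frame of block4_seat above 0.04 m or y of block2_seat in the frame of block4_seat below -0.04 m) and (y of block3_seat in the frame of block4_seat above 0.04 m or y of block3_seat in the frame of block4_seat below -0.04 m)); the robot touches nothing.
It fails at once if the oil bottle is pushed more than 40 mm (distance of oiler from where it was at the start of the episode above 0.04 m).
It fails at once if the tray is pushed more than 40 mm (distance of tray from where it was at the start of the episode above 0.04 m).
It fails at once if the screwdriver is pushed more than 40 mm (distance of driver from where it was at the start of the episode above 0.04 m).
Of block1, block2, block3, block4 only 3 to 4 are there at a start; the rules pass over those that are not, and their reading is None.
At some moment in a run one of block1, block2, block3, block4 may be knocked a few centimetres aside while the robot is not near it.
It also fails if it takes over 210 s, if anything falls off the work surface, if the arm or the gripper's body presses on something with over 40 N, if the wrist force passes 120 N, or if a joint passes its speed limit or range.

## Working session

There is one attempt and no reset: what is moved stays moved. The work goes in short steps, Python scripts to look and compute and a shell command to move; the robot and the scene stay as the last step left them, time stands still between calls to the robot, and variables do not carry over. Pictures are saved under pics/ and viewed, and the job is handed in when it is done.

```bash
ls; mkdir -p pics
cat > h.py <<'E'
import numpy as np, cv2
from station import manip
from scipy.spatial.transform import Rotation as R
def snap(n):
    s=manip.snapshot(n); return s
def save(s,f):
    cv2.imwrite('pics/'+f,s['frame'][:,:,::-1])
def cloud(s):
    K=np.array(s['camera_matrix']);d=s['depth'];h,w=d.shape
    u,v=np.meshgrid(np.arange(w),np.arange(h))
    x=(u-K[0,2])/K[0,0];y=(v-K[1,2])/K[1,1]
    r0=np.hypot(x,y);r=r0.copy()
    for _ in range(8): r=r0/(1+s['k1']*r*r)
    f=np.where(r0>0,r/np.maximum(r0,1e-9),1)
    P=np.stack([x*f*d,y*f*d,d],-1)
    Rm=R.from_rotvec(np.ravel(s['rvec'])).as_matrix();t=np.ravel(s['tvec'])
    W=(P-t)@Rm
    W[d<=0]=np.nan
    return W
def st():
    s=manip.sense()
    print('t',round(s['t'],2),'tcp',np.round(s['tcp_pos'],4),'F',np.round(s['force'],1),'gap',round(s['finger_gap'],3))
    print('R',np.round(R.from_quat(s['tool_rot']).as_matrix(),3).tolist(),'q',np.round(s['q'],3))
    return s
def topose(p,yd=None):
    pass
E
python3 - <<'E'
from h import *
st()
for n in ['top','side','wrist']:
    s=snap(n);save(s,n+'0.png');np.savez(n+'0.npz',W=cloud(s),f=s['frame'])
    print(n,np.round(s['camera_matrix'],1).tolist(),s['k1'],np.round(-R.from_rotvec(np.ravel(s['rvec'])).as_matrix().T@np.ravel(s['tvec']),3))
E
```

```text
pics
t 0.0 tcp [0.2313 0.5799 0.2473] F [0.1 0.8 0.6] gap 0.998
R [[0.929, -0.001, 0.371], [-0.371, -0.002, 0.929], [-0.0, -1.0, -0.002]] q [ 1.013  0.528  1.434 -0.     1.181 -0.178]
top [[605.4, 0.0, 324.3], [0.0, 605.4, 242.7], [0.0, 0.0, 1.0]] -0.016294015863095226 [ 0.383 -0.011  1.413]
side [[470.0, 0.0, 323.3], [0.0, 470.0, 238.6], [0.0, 0.0, 1.0]] 0.00038785560819925435 [0.169 0.394 0.737]
wrist [[368.7, 0.0, 321.1], [0.0, 368.7, 233.8], [0.0, 0.0, 1.0]] 0.01666554802735167 [0.154 0.611 0.373]
```

View pics/top0.png

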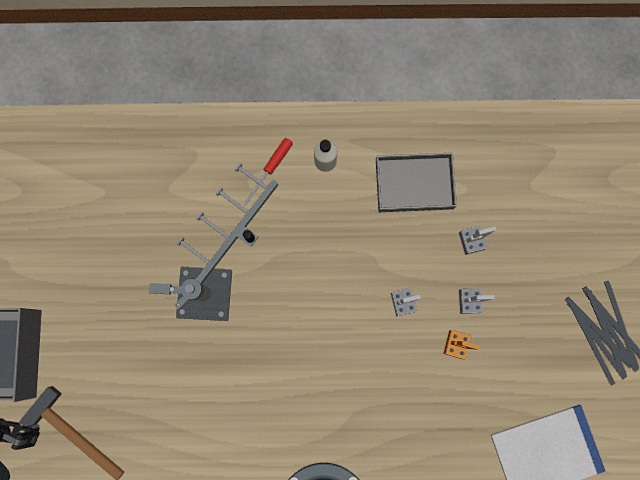

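View pics/side0.png

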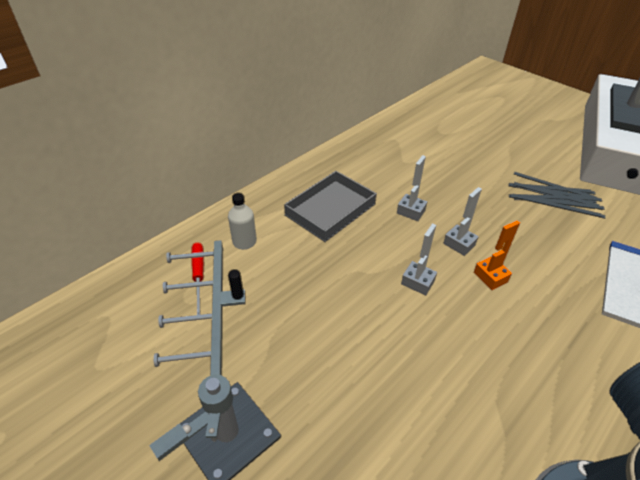

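View pics/wrist0.png

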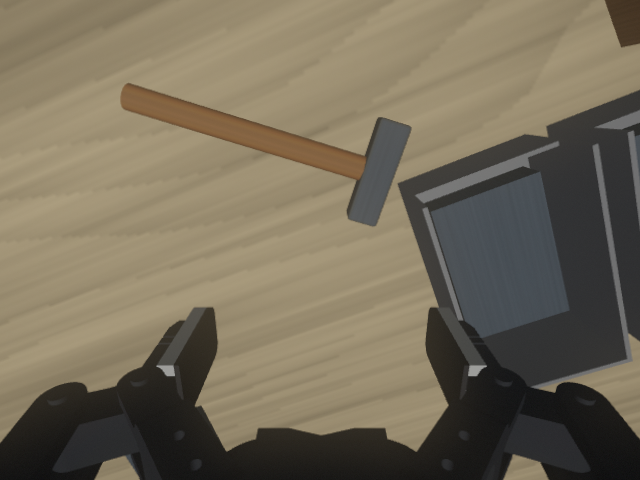

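The top view shows the rack folded (hinge about (190,290), tip (275,183), handle (249,237)). The three grey blocks are at about (405,300), (471,300) and (474,240). The orange decoy is at (459,345), the bottle at (325,155) and the screwdriver at (278,158). Next I'll measure these.

```bash
python3 - <<'E'
from h import *
d=np.load('top0.npz');W=d['W'];f=d['f'].astype(int)
def px(u,v): return np.round(W[v,u],3)
for n,(u,v) in dict(hinge=(190,290),tip=(275,184),handle=(249,236),p1c=(180,241),p2c=(200,216),p3c=(219,191),p4c=(238,167),barroot=(210,263)).items(): print(n,px(u,v))
# bar top
Z=W[...,2]
m=(Z>0.134)&(Z<0.147);m[:, :150]=0;m[:,300:]=0
P=W[m];c=P[:,:2].mean(0);U,S,V=np.linalg.svd(P[:,:2]-c,full_matrices=False);print('bar',len(P),c,V[0],S)
for nm,(u0,u1,v0,v1) in dict(A=(385,430,280,325),B=(455,500,280,320),C=(455,500,220,258)).items():
    sub=W[v0:v1,u0:u1].reshape(-1,3)
    base=sub[(sub[:,2]>0.024)&(sub[:,2]<0.034)]
    top=sub[(sub[:,2]>0.145)&(sub[:,2]<0.156)]
    hi=sub[(sub[:,2]>0.04)]
    r=cv2.minAreaRect((base[:,:2]*1000).astype(np.float32))
    print(nm,'base',len(base),r,'strap top',len(top),top.mean(0) if len(top) else 0)
    if len(top): 
        r=cv2.minAreaRect((top[:,:2]*1000).astype(np.float32));print(r)
    print('hi',np.round(hi[::max(1,len(hi)//12)],3).tolist())
E
python3 - <<'E'
import cv2
a=cv2.imread('pics/side0.png')[130:320,340:540];cv2.imwrite('pics/c1.png',cv2.resize(a,(800,600),interpolation=3)[:600])
a=cv2.imread('pics/top0.png')[210:370,380:510];cv2.imwrite('pics/c2.png',cv2.resize(a,None,fx=3.7,fy=3.7,interpolation=3)[:600])
E
```

```text
hinge [0.479 0.273 0.158]
tip [0.709 0.098 0.139]
handle [0.586 0.146 0.194]
p1c [0.586 0.301 0.137]
p2c [0.641 0.261 0.132]
p3c [0.695 0.22  0.138]
p4c [0.748 0.179 0.136]
barroot [0.538 0.236 0.139]
bar 1385 [0.59842339 0.19641145] [-0.82437604  0.56604253] [3.24932422 1.0192206 ]
A base 368 ((459.0301513671875, -187.2449493408203), (56.0097770690918, 46.54195785522461), 12.349143981933594) strap top 66 [ 0.45893774 -0.18753407  0.14928435]
((459.00213623046875, -187.68783569335938), (8.121628761291504, 35.903141021728516), 12.669333457946777)
hi [[0.465, -0.197, 0.149], [0.463, -0.199, 0.15], [0.461, -0.193, 0.15], [0.459, -0.177, 0.148], [0.459, -0.195, 0.15], [0.457, -0.172, 0.153], [0.457, -0.191, 0.147], [0.455, -0.172, 0.152], [0.456, -0.194, 0.125], [0.454, -0.171, 0.141], [0.458, -0.201, 0.059], [0.453, -0.178, 0.115], [0.453, -0.18, 0.066]]
B base 374 ((460.6640625, -341.5164489746094), (55.1483039855957, 47.62118911743164), 0.07981199026107788) strap top 69 [ 0.4605489  -0.34237627  0.14907372]
((460.6226806640625, -342.1829528808594), (7.854032516479492, 36.8280181884765
[... 205 characters left out ...]
1, 0.15], [0.459, -0.325, 0.103], [0.456, -0.343, 0.135], [0.458, -0.327, 0.074], [0.457, -0.349, 0.091], [0.456, -0.333, 0.07]]
C base 338 ((601.2610473632812, -352.35064697265625), (55.95400619506836, 46.259647369384766), 13.818657875061035) strap top 71 [ 0.60148183 -0.35264315  0.14925941]
((601.5582275390625, -352.75750732421875), (8.895021438598633, 37.9240608215332), 13.258353233337402)
hi [[0.61, -0.37, 0.148], [0.604, -0.346, 0.149], [0.602, -0.34, 0.148], [0.601, -0.335, 0.142], [0.601, -0.368, 0.137], [0.6, -0.363, 0.135], [0.599, -0.358, 0.126], [0.6, -0.362, 0.103], [0.6, -0.361, 0.092], [0.6, -0.36, 0.077], [0.598, -0.355, 0.079], [0.598, -0.355, 0.061], [0.597, -0.336, 0.045]]
```

View pics/c1.png

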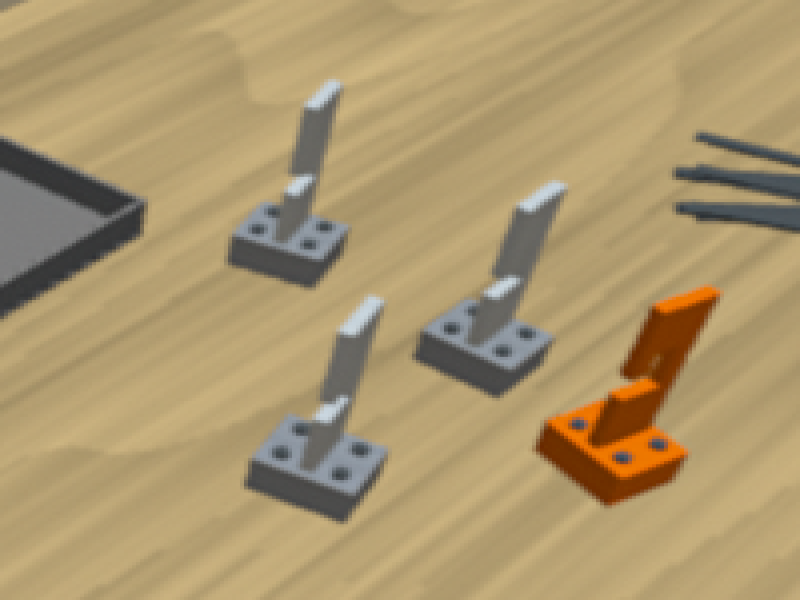

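View pics/c2.png

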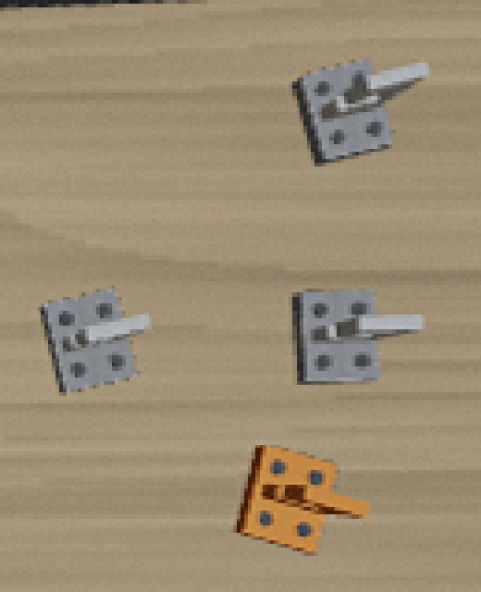

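```bash
cat >> h.py <<'E'
def tool(phi):
    z=np.array([np.cos(phi),np.sin(phi),0]);y=np.array([0,0,-1.]);return np.stack([np.cross(y,z),y,z],1)
def delta(p,phi,s=None):
    s=s or manip.sense()
    M=R.from_quat(s['tool_rot']).as_matrix()
    d=M.T@(np.array(p)-s['tcp_pos'])*100
    rv=R.from_matrix(M.T@tool(phi)).as_rotvec()
    return np.round(np.r_[d,rv],3).tolist()
E
python3 - <<'E'
from h import *
for n in ['top','side']:
    W=np.load(n+'0.npz')['W'];Z=W[...,2]
    m=(Z>0.185)&(Z<.205)&(abs(W[...,0]-.59)<.05)&(abs(W[...,1]-.146)<.05)
    P=W[m];print(n,len(P),P.min(0),P.max(0),P.mean(0))
    if n=='top':
        r=cv2.minEnclosingCircle((P[:,:2]*1000).astype(np.float32));print(r)
    m=(Z>0.145)&(Z<.2)&(np.hypot(W[...,0]-.479,W[...,1]-.273)<.04)
    P=W[m];print('hub',P.min(0),P.max(0),cv2.minEnclosingCircle((P[:,:2]*1000).astype(np.float32)))
h=np.array([.586,.147]);
print(delta([*h,.24],np.deg2rad(52)),delta([*h,.175],np.deg2rad(52)))
E
```

```text
top 77 [0.58083819 0.14031879 0.18595664] [0.59856378 0.15864314 0.20352262] [0.5896812  0.14970149 0.19476461]
((590.3043823242188, 149.76373291015625), 9.766263008117676)
hub [0.46326876 0.25201709 0.14500018] [0.5096292  0.29372087 0.16459283] ((487.20574951171875, 271.1198425292969), 25.525508880615234)
side 148 [0.58020693 0.14118472 0.18504809] [0.60000586 0.1598914  0.19770263] [0.58779462 0.1514382  0.19309481]
hub [0.46183705 0.25213333 0.14501095] [0.50396617 0.29445002 0.16150131] ((483.60400390625, 273.85382080078125), 21.979787826538086)
[48.986, 0.783, -27.072, 0.002, 0.283, -0.0] [48.988, 7.283, -27.061, 0.002, 0.283, -0.0]
```

```bash
python3 - <<'E'
from h import *
print(delta([.590,.150,.24],np.deg2rad(52)))
E
python3 -m handwheel '[49.2,0.8,-26.6,0,0.28,0,5, 49.2,0.8,-26.6,0,0.28,0,5, 49.2,0.8,-26.6,0,0.28,0,5, 49.2,0.8,-26.6,0,0.28,0,5, 49.2,0.8,-26.6,0,0.28,0,5, 49.2,0.8,-26.6,0,0.28,0,5, 49.2,0.8,-26.6,0,0.28,0,5, 49.2,0.8,-26.6,0,0.28,0,5, 49.2,0.8,-26.6,0,0.28,0,5, 49.2,0.8,-26.6,0,0.28,0,5]' 60
python3 - <<'E'
from h import *
st();print(delta([.590,.150,.24],np.deg2rad(52)))
E
```

```text
[49.247, 0.782, -26.645, 0.002, 0.283, -0.0]
t: 0.98
tcp_pos: [0.4994, 0.2587, 0.2422]
tool_rot: [0.669, -0.229, 0.229, -0.669]
force: [0.1, 1.2, 0.1]
finger_gap: 0.584
t 0.98 tcp [0.4994 0.2587 0.2422] F [0.1 1.2 0.1] gap 0.584
R [[0.79, -0.0, 0.613], [-0.613, -0.0, 0.79], [-0.0, -1.0, -0.0]] q [ 0.279  0.451  1.598  0.     1.093 -0.632]
[13.825, 0.214, -3.036, 0.0, 0.003, -0.0]
```

```bash
python3 -m handwheel '[13.8,0.2,-3,0,0,0,5, 13.8,0.2,-3,0,0,0,5, 13.8,0.2,-3,0,0,0,5, 13.8,0.2,-3,0,0,0,5, 13.8,0.2,-3,0,0,0,5, 13.8,0.2,-3,0,0,0,5]' 60
python3 - <<'E'
from h import *
st();print(delta([.590,.150,.176],np.deg2rad(52)))
s=snap('wrist');save(s,'w1.png')
E
```

```text
t: 1.48
tcp_pos: [0.589, 0.1517, 0.2397]
tool_rot: [0.669, -0.23, 0.229, -0.669]
force: [-0.9, -0.5, 0.3]
finger_gap: 0.585
t 1.48 tcp [0.589  0.1517 0.2397] F [-0.9 -0.5  0.3] gap 0.585
R [[0.789, -0.002, 0.615], [-0.615, 0.001, 0.789], [-0.002, -1.0, -0.001]] q [ 6.800e-02  5.150e-01  1.484e+00  1.000e-03  1.144e+00 -8.410e-01]
[0.195, 6.372, -0.069, 0.001, 0.001, -0.002]
```

View pics/w1.png

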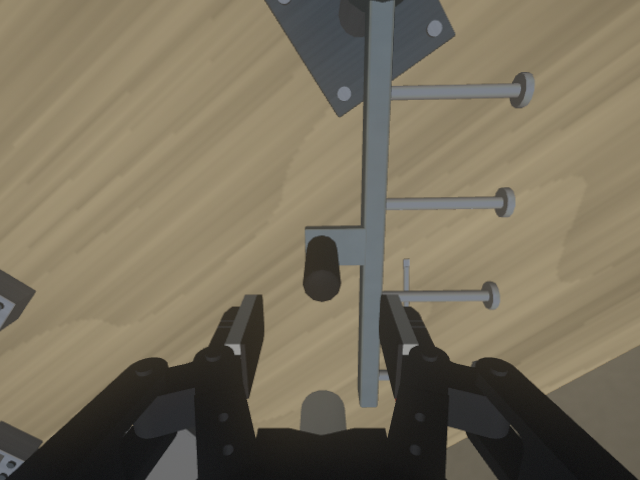

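The handle is at (322,270), centred between the jaws at columns 245 and 400. I'll lower and grasp it.

```bash
python3 -m handwheel '[0.1,3,-0.05,0,0,0,5, 0.2,6.4,-0.07,0,0,0,5, 0.2,6.4,-0.07,0,0,0,5, 0.2,6.4,-0.07,0,0,0,0.5, 0.2,6.4,-0.07,0,0,0,0.5, 0.2,6.4,-0.07,0,0,0,0.5, 0.2,6.4,-0.07,0,0,0,0.5, 0.2,6.4,-0.07,0,0,0,0.5, 0.2,6.4,-0.07,0,0,0,0.5]' 60
python3 - <<'E'
from h import *
s=st()
c=np.array([.4835,.2735])
p=s['tcp_pos'][:2]
M=R.from_quat(s['tool_rot']).as_matrix()
r=p-c;print(np.linalg.norm(r),np.rad2deg(np.arctan2(r[1],r[0])))
for a in np.arange(.08,.97,.08):
    q=c+R.from_euler('z',-a).as_matrix()[:2,:2]@r
    d=M.T@np.r_[q-p,0]*100
    print(round(a,2),np.round(d,2),'yaw tool y',round(a,2))
E
```

```text
t: 2.28
tcp_pos: [0.5908, 0.1514, 0.1783]
tool_rot: [-0.668, 0.228, -0.23, 0.67]
force: [-1.6, 3.8, 6.7]
finger_gap: 0.216
t 2.28 tcp [0.5908 0.1514 0.1783] F [-1.6  3.8  6.7] gap 0.216
R [[0.79, 0.002, 0.613], [-0.613, 0.001, 0.79], [0.001, -1.0, 0.003]] q [ 0.067  0.591  1.539  0.002  1.009 -0.845]
0.1625414474174457 -48.67465024992248
0.08 [-0.3  -0.   -1.27] yaw tool y 0.08
0.16 [-0.69 -0.01 -2.5 ] yaw tool y 0.16
0.24 [-1.19 -0.01 -3.71] yaw tool y 0.24
0.32 [-1.78 -0.01 -4.87] yaw tool y 0.32
0.4 [-2.45 -0.02 -5.97] yaw tool y 0.4
0.48 [-3.22 -0.02 -7.02] yaw tool y 0.48
0.56 [-4.07 -0.02 -8.01] yaw tool y 0.56
0.64 [-4.99 -0.03 -8.93] yaw tool y 0.64
0.72 [-5.98 -0.03 -9.76] yaw tool y 0.72
0.8 [ -7.04  -0.03 -10.52] yaw tool y 0.8
0.88 [ -8.16  -0.04 -11.19] yaw tool y 0.88
0.96 [ -9.32  -0.04 -11.77] yaw tool y 0.96
```

```bash
python3 -m handwheel '[-0.3,0,-1.27,0,0.08,0,0.5, -0.69,0,-2.5,0,0.16,0,0.5, -1.19,0,-3.7,0,0.24,0,0.5, -1.78,0,-4.87,0,0.32,0,0.5, -2.45,0,-5.97,0,0.4,0,0.5, -3.22,0,-7.02,0,0.48,0,0.5, -4.07,0,-8.01,0,0.56,0,0.5, -4.07,0,-8.01,0,0.56,0,0.5]' 60
python3 - <<'E'
from h import *
s=st()
c=np.array([.4835,.2735])
p=s['tcp_pos'][:2]
M=R.from_quat(s['tool_rot']).as_matrix()
r=p-c;print(np.linalg.norm(r),np.rad2deg(np.arctan2(r[1],r[0])))
for a in np.arange(.06,.6,.06):
    q=c+R.from_euler('z',-a).as_matrix()[:2,:2]@r
    d=M.T@np.r_[q-p,0]*100
    print(round(a,2),np.round(d,2),'yaw tool y',round(a,2))
s=snap('top');save(s,'t2.png');W=cloud(s);Z=W[...,2]
E
```

```text
t: 2.95
tcp_pos: [0.5078, 0.1131, 0.1783]
tool_rot: [-0.578, 0.406, -0.406, 0.58]
force: [-2.0, 5.5, 6.6]
finger_gap: 0.221
t 2.95 tcp [0.5078 0.1131 0.1783] F [-2.   5.5  6.6] gap 0.221
R [[0.34, 0.001, 0.94], [-0.94, 0.002, 0.34], [-0.001, -1.0, 0.002]] q [ 0.003  0.488  1.765  0.003  0.887 -0.346]
0.1622034855053833 -81.39496634986398
0.06 [-0.22 -0.   -0.95] yaw tool y 0.06
0.12 [-0.49 -0.   -1.88] yaw tool y 0.12
0.18 [-0.83 -0.   -2.8 ] yaw tool y 0.18
0.24 [-1.21 -0.01 -3.69] yaw tool y 0.24
0.3 [-1.65 -0.01 -4.56] yaw tool y 0.3
0.36 [-2.14 -0.01 -5.4 ] yaw tool y 0.36
0.42 [-2.68 -0.01 -6.21] yaw tool y 0.42
0.48 [-3.26 -0.01 -6.99] yaw tool y 0.48
0.54 [-3.9  -0.01 -7.73] yaw tool y 0.54
0.6 [-4.57 -0.01 -8.43] yaw tool y 0.6
```

View pics/t2.png

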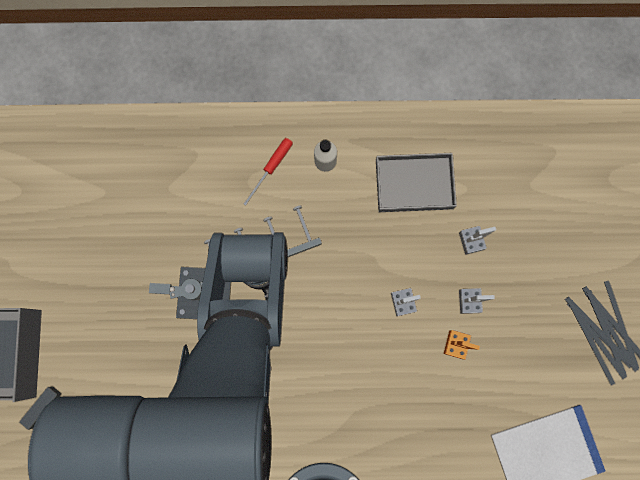

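```bash
python3 -m handwheel '[-0.22,0,-0.95,0,0.06,0,0.5, -0.49,0,-1.88,0,0.12,0,0.5, -0.83,0,-2.8,0,0.18,0,0.5,-0.83,0,-2.8,0,0.18,0,0.5]' 60
python3 -m handwheel '[-0.22,0,-0.95,0,0.06,0,0.5,-0.22,0,-0.95,0,0.06,0,0.5]' 60
python3 -m handwheel '[-0.22,0,-0.95,0,0.06,0,0.5,-0.22,0,-0.95,0,0.06,0,0.5]' 60
python3 - <<'E'
from h import *
s=st()
c=np.array([.4835,.2735])
r=s['tcp_pos'][:2]-c;print(np.linalg.norm(r),np.rad2deg(np.arctan2(r[1],r[0]))+12)
s=snap('top');save(s,'t3.png')
E
```

```text
t: 3.33
tcp_pos: [0.4796, 0.1114, 0.1783]
tool_rot: [-0.539, 0.456, -0.456, 0.541]
force: [-0.9, 5.2, 8.2]
finger_gap: 0.219
t: 3.5
tcp_pos: [0.4703, 0.112, 0.1783]
tool_rot: [-0.525, 0.472, -0.472, 0.528]
force: [-1.8, 5.2, 9.0]
finger_gap: 0.216
t: 3.67
tcp_pos: [0.4608, 0.113, 0.1782]
tool_rot: [-0.511, 0.487, -0.488, 0.513]
force: [-1.0, 4.8, 8.0]
finger_gap: 0.214
t 3.67 tcp [0.4608 0.113  0.1782] F [-1.   4.8  8. ] gap 0.214
R [[0.049, 0.003, 0.999], [-0.999, 0.002, 0.049], [-0.001, -1.0, 0.003]] q [ 0.003  0.437  1.876  0.002  0.825 -0.047]
0.1620542592267166 -86.04390577226718
```

View pics/t3.png

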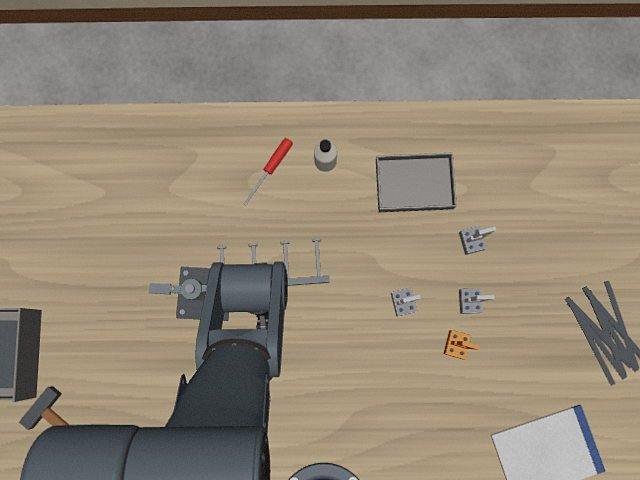

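```bash
for i in 1; do
python3 -m handwheel '[-0.22,0,-0.95,0,0.06,0,0.5,-0.22,0,-0.95,0,0.06,0,0.5]' 60
python3 -m handwheel '[-0.22,0,-0.95,0,0.06,0,0.5,-0.22,0,-0.95,0,0.06,0,0.5]' 60; done
python3 - <<'E'
from h import *
s=st()
c=np.array([.4835,.2735])
r=s['tcp_pos'][:2]-c;print(np.linalg.norm(r),np.rad2deg(np.arctan2(r[1],r[0]))+12)
E
```

```text
t: 3.88
tcp_pos: [0.4514, 0.1147, 0.1782]
tool_rot: [0.496, -0.502, 0.503, -0.499]
force: [-0.9, 3.9, 9.0]
finger_gap: 0.216
t: 4.05
tcp_pos: [0.442, 0.1169, 0.1782]
tool_rot: [0.481, -0.517, 0.518, -0.483]
force: [-0.7, 3.0, 9.2]
finger_gap: 0.215
t 4.05 tcp [0.442  0.1169 0.1782] F [-0.7  3.   9.2] gap 0.215
R [[-0.071, 0.004, 0.997], [-0.997, 0.001, -0.071], [-0.002, -1.0, 0.004]] q [0.013 0.418 1.918 0.002 0.802 0.082]
0.16199028129760648 -92.83971852291991
```

```bash
for i in 1; do
python3 -m handwheel '[-0.15,0,-0.64,0,0.04,0,0.5,-0.15,0,-0.64,0,0.04,0,0.5]' 60
python3 -m handwheel '[-0.15,0,-0.64,0,0.04,0,0.5,-0.15,0,-0.64,0,0.04,0,0.5]' 60; done
python3 - <<'E'
from h import *
s=st()
c=np.array([.4835,.2735])
r=s['tcp_pos'][:2]-c;print(np.linalg.norm(r),np.rad2deg(np.arctan2(r[1],r[0]))+12)
E
```

```text
t: 4.22
tcp_pos: [0.4396, 0.1176, 0.1783]
tool_rot: [0.47, -0.523, 0.529, -0.475]
force: [5.3, 1.2, 3.0]
finger_gap: 0.219
t: 4.38
tcp_pos: [0.4398, 0.1184, 0.1783]
tool_rot: [0.455, -0.529, 0.542, -0.467]
force: [17.2, -7.3, -10.4]
finger_gap: 0.217
t 4.38 tcp [0.4398 0.1184 0.1783] F [ 17.2  -7.3 -10.4] gap 0.217
R [[-0.149, 0.024, 0.989], [-0.989, -0.003, -0.149], [-0.001, -1.0, 0.025]] q [ 0.019  0.411  1.934 -0.005  0.773  0.172]
0.16113614836141002 -93.73832212690183
```

Resistance appears at about −93.7°, so the arm is against its stop. I'll relax the pull, open and rise.

```bash
python3 -m handwheel '[0.2,0,0.9,0,-0.06,0,0.5, 0.2,0,0.9,0,-0.06,0,4, 0.2,0,0.9,0,-0.06,0,4,0.2,0,0.9,0,-0.06,0,4,0.2,0,0.9,0,-0.06,0,4,0.2,-4,0.9,0,-0.06,0,4,0.2,-8,0.9,0,-0.06,0,4,0.2,-12,0.9,0,-0.06,0,4,0.2,-12,0.9,0,-0.06,0,4]' 60
python3 - <<'E'
from h import *
s=st();print(delta([.46,-.10,.30],0.05))
E
```

```text
t: 5.13
tcp_pos: [0.4413, 0.1171, 0.303]
tool_rot: [0.474, -0.518, 0.525, -0.481]
force: [0.5, -0.4, 0.4]
finger_gap: 0.466
t 5.13 tcp [0.4413 0.1171 0.303 ] F [ 0.5 -0.4  0.4] gap 0.466
R [[-0.089, 0.015, 0.996], [-0.996, -0.0, -0.089], [-0.001, -1.0, 0.015]] q [ 0.014  0.221  1.774 -0.     1.132  0.103]
[21.461, 0.327, 3.776, -0.015, -0.139, -0.0]
```

```bash
python3 - <<'E'
from h import *
print(delta([.459,-.187,.22],0.218))
E
python3 -m handwheel '[29,8.5,4.4,0,-0.305,0,4, 29,8.5,4.4,0,-0.305,0,4, 29,8.5,4.4,0,-0.305,0,4, 29,8.5,4.4,0,-0.305,0,4, 29,8.5,4.4,0,-0.305,0,4, 29,8.5,4.4,0,-0.305,0,4, 29,8.5,4.4,0,-0.305,0,4, 29,8.5,4.4,0,-0.305,0,4, 29,8.5,4.4,0,-0.305,0,4,29,8.5,4.4,0,-0.305,0,4]' 60
python3 - <<'E'
from h import *
s=st();print(delta([.459,-.187,.22],0.218))
s=snap('top');save(s,'t4.png');np.savez('top4.npz',W=cloud(s))
s=snap('side');save(s,'s4.png');np.savez('side4.npz',W=cloud(s))
s=snap('wrist');save(s,'w4.png')
E
```

```text
[30.146, 8.324, 4.33, -0.015, -0.307, 0.001]
t: 5.97
tcp_pos: [0.4548, -0.1767, 0.2105]
tool_rot: [0.55, -0.445, 0.443, -0.55]
force: [0.0, -0.2, -0.6]
finger_gap: 0.469
t 5.97 tcp [ 0.4548 -0.1767  0.2105] F [ 0.  -0.2 -0.6] gap 0.469
R [[0.211, -0.002, 0.977], [-0.977, 0.001, 0.211], [-0.002, -1.0, -0.002]] q [-0.6    0.401  1.809  0.     0.933 -0.813]
[1.098, -0.957, 0.191, 0.002, -0.005, -0.002]
```

View pics/t4.png

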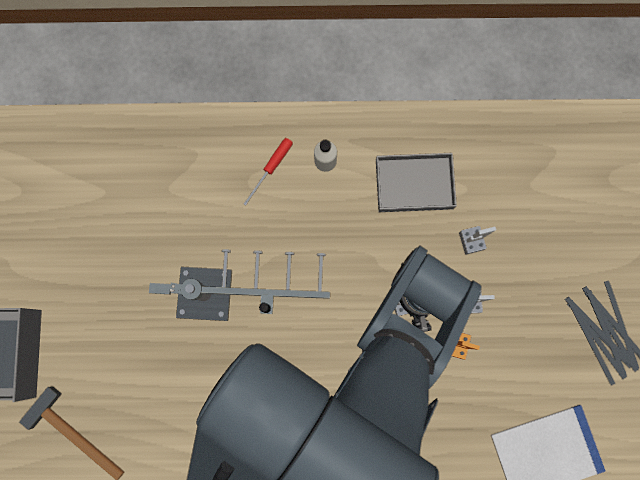

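View pics/w4.png

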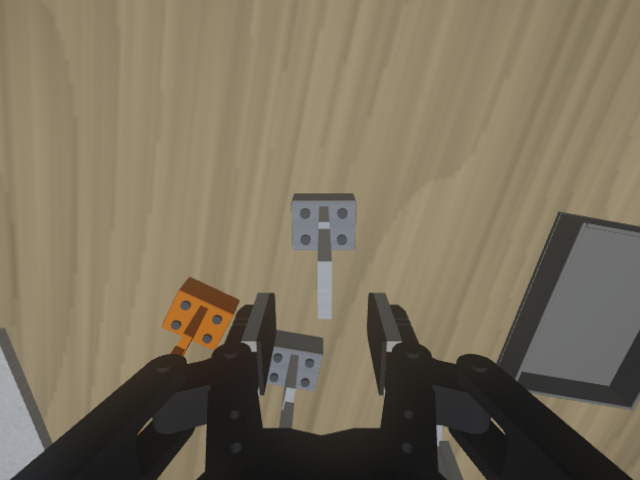

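View pics/s4.png

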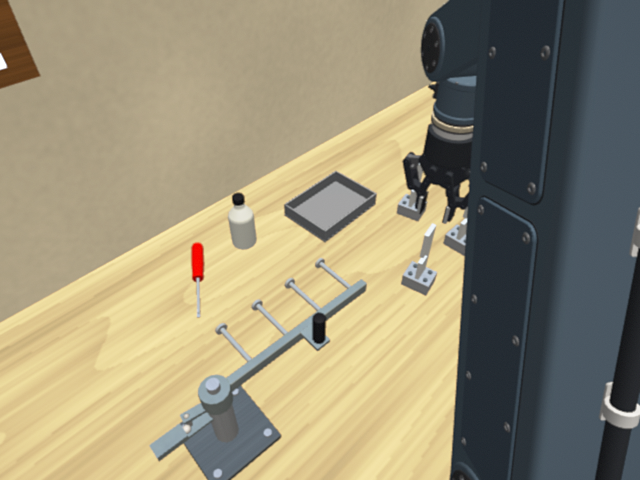

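The arm is swung out: hub (190,289), tip (330,295), pins pointing up. The block A strap is centred between the jaws. I'll fit the pins next.

Run:
```python
from h import *
for n in ['top4','side4']:
    W=np.load(n+'.npz')['W'];X,Y,Z=W[...,0],W[...,1],W[...,2]
    m=(Z>0.13)&(Z<.147)&(Y<.24)&(Y>-.03)&(X>.44)&(X<.495)
    P=W[m];
    # bar axis line fit
    vx,vy,x0,y0=cv2.fitLine((P[:,:2]).astype(np.float32),cv2.DIST_HUBER,0,.01,.01).ravel()
    print(n,'bar',len(P),vx,vy,x0,y0,'tip y',P[:,1].min(),P[:,2].mean(), 'ang',np.rad2deg(np.arctan2(vy,vx)))
    # pins: points x>.505
    m=(Z>0.115)&(Z<.15)&(Y<.25)&(Y>-.03)&(X>.49)&(X<.545)
    P=W[m]; ys=P[:,1]
    lab=cv2.kmeans(ys.astype(np.float32)[:,None],4,None,(3,100,1e-4),5,cv2.KMEANS_PP_CENTERS)[1].ravel()
    for k in range(4):
        Q=P[lab==k];print(k,len(Q),np.round(Q.mean(0),4),'zmax',np.round(np.percentile(Q[:,2],95),4),np.round(np.polyfit(Q[:,0],Q[:,1],1),3),np.round(Q[:,1].std(),4))
    m=(Z>0.115)&(Z<.15)&(Y<.25)&(Y>-.03)&(X>.52)&(X<.6)
    P=W[m];print('collar xmax',P[:,0].max())
    m=(Z>0.18)&(Z<.205)&(abs(Y-.117)<.03)&(abs(X-.44)<.04);P=W[m];print('handle',len(P),cv2.minEnclosingCircle((P[:,:2]*1000).astype(np.float32)))
    m=(Z>0.145)&(Z<.2)&(np.hypot(W[...,0]-.483,W[...,1]-.273)<.04)
    P=W[m];print('hub',cv2.minEnclosingCircle((P[:,:2]*1000).astype(np.float32)))
```

```text
top4 bar 1011 0.048127607 0.99884117 0.47394776 0.09057063 tip y -0.0161633032060136 0.13986726227907448 ang 87.241425
0 98 [0.5171 0.1381 0.1324] zmax 0.1371 [-0.05   0.164] 0.0025
1 97 [0.5182 0.002  0.133 ] zmax 0.138 [-0.044  0.025] 0.0024
2 99 [0.5177 0.206  0.1325] zmax 0.1362 [-0.055  0.235] 0.0025
3 97 [0.5173 0.07   0.1331] zmax 0.1376 [-0.051  0.096] 0.0024
collar xmax 0.5684380409142892
handle 82 ((441.61602783203125, 115.47086334228516), 9.85920524597168)
hub ((483.7108154296875, 273.27935791015625), 21.507095336914062)
side4 bar 1836 0.042461097 0.9990981 0.47341928 0.1225507 tip y -0.01754562261887728 0.13880843105486054 ang 87.56642
0 176 [0.5167 0.1384 0.1323] zmax 0.1347 [-0.046  0.162] 0.0025
1 137 [0.5168 0.0029 0.1324] zmax 0.1348 [-0.055  0.031] 0.0024
2 146 [0.5169 0.0707 0.1324] zmax 0.1347 [-0.055  0.099] 0.0023
3 178 [0.5173 0.2063 0.1325] zmax 0.1347 [-0.05   0.232] 0.0023
collar xmax 0.5687061522290094
handle 196 ((441.7244567871094, 115.84580993652344), 10.347500801086426)
hub ((482.9716796875, 273.4794006347656), 21.74401092529297)
```

Run:
```python
from h import *
print(delta([.459,-.1875,.138],0.218))
```

```text
[1.368, 7.339, 0.108, 0.001, -0.001, -0.001]
```

```bash
python3 -m handwheel '[1.37,3,0.1,0,0,0,4, 1.37,5.5,0.1,0,0,0,4, 1.37,7.3,0.1,0,0,0,4, 1.37,7.3,0.1,0,0,0,4, 1.37,7.3,0.1,0,0,0,0, 1.37,7.3,0.1,0,0,0,0, 1.37,7.3,0.1,0,0,0,0, 1.37,7.3,0.1,0,0,0,0, 1.37,7.3,0.1,0,0,0,0, 1.37,7.3,0.1,0,0,0,0]' 90
python3 - <<'E'
from h import *
s=st();save(snap('wrist'),'w5.png')
E
```

```text
t: 6.95
tcp_pos: [0.4599, -0.1891, 0.1399]
tool_rot: [-0.551, 0.442, -0.444, 0.551]
force: [-2.2, 1.1, 6.2]
finger_gap: 0.079
t 6.95 tcp [ 0.4599 -0.1891  0.1399] F [-2.2  1.1  6.2] gap 0.079
R [[0.215, 0.001, 0.977], [-0.977, -0.001, 0.215], [0.001, -1.0, 0.001]] q [-0.615  0.529  1.852  0.     0.759 -0.832]
```

View pics/w5.png

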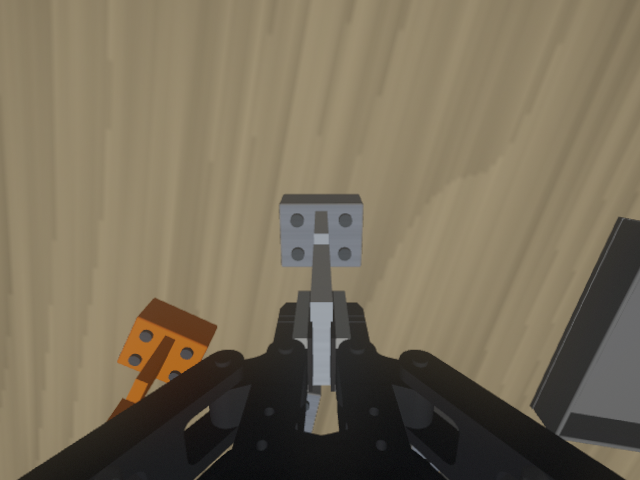

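```bash
python3 -m handwheel '[0,-4,0,0,0,0,0, 0,-8,0,0,0,0,0, 0,-12,0,0,0,0,0, 0,-16,0,0,0,0,0, 0,-18,0,0,0,0,0, 0,-18,0,0,0,0,0]' 90
python3 - <<'E'
from h import *
s=st();print(delta([.5233,.170,.32],-0.045));save(snap('side'),'s6.png')
E
```

```text
t: 7.5
tcp_pos: [0.4617, -0.1904, 0.3231]
tool_rot: [-0.551, 0.439, -0.447, 0.551]
force: [1.5, -2.1, -7.9]
finger_gap: 0.07
t 7.5 tcp [ 0.4617 -0.1904  0.3231] F [ 1.5 -2.1 -7.9] gap 0.07
R [[0.214, 0.01, 0.977], [-0.977, -0.007, 0.215], [0.008, -1.0, 0.008]] q [-0.615  0.263  1.65   0.     1.216 -0.832]
[-33.878, 0.13, 13.745, -0.009, 0.261, 0.007]
```

View pics/s6.png

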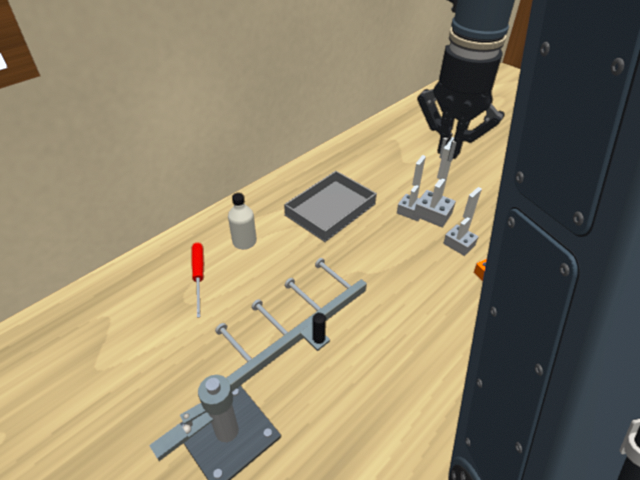

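```bash
python3 -m handwheel '[-1.7,0,0.7,0,0.02,0,0, -5,0,2,0,0.05,0,0, -8.4,0,3.4,0,0.08,0,0, -11.7,0,4.7,0,0.11,0,0, -15,0,6.1,0,0.14,0,0, -18.4,0,7.5,0,0.17,0,0, -21.7,0,8.8,0,0.2,0,0, -25,0.1,10.2,0,0.23,0,0, -28.4,0.1,11.5,0,0.26,0,0, -31,0.1,12.6,0,0.26,0,0]' 90
python3 - <<'E'
from h import *
s=st();print(delta([.5233,.170,.32],-0.045))
E
```

```text
t: 8.38
tcp_pos: [0.5134, 0.1437, 0.3131]
tool_rot: [-0.491, 0.513, -0.508, 0.487]
force: [-0.2, -0.0, -8.4]
finger_gap: 0.08
t 8.38 tcp [0.5134 0.1437 0.3131] F [-0.2 -0.  -8.4] gap 0.08
R [[-0.044, -0.009, 0.999], [-0.999, 0.002, -0.044], [-0.001, -1.0, -0.009]] q [0.062 0.332 1.576 0.002 1.242 0.105]
[-2.676, -0.694, 0.862, 0.009, 0.001, -0.001]
```

```bash
python3 -m handwheel '[-1.5,-0.4,0.5,0.009,0,0,0,-2.68,-0.69,0.86,0.009,0,0,0,-2.68,-0.69,0.86,0.009,0,0,0,-2.68,-0.69,0.86,0.009,0,0,0]' 90
python3 - <<'E'
from h import *
s=st();print(delta([.5233,.170,.32],-0.045))
for n in ['top','side','wrist']: 
  q=snap(n);save(q,n[0]+'7.png');np.savez(n+'7.npz',W=cloud(q))
E
```

```text
t: 8.72
tcp_pos: [0.525, 0.1666, 0.3222]
tool_rot: [0.488, -0.509, 0.512, -0.49]
force: [0.1, -0.1, -7.9]
finger_gap: 0.076
t 8.72 tcp [0.525  0.1666 0.3222] F [ 0.1 -0.1 -7.9] gap 0.076
R [[-0.043, 0.005, 0.999], [-0.999, -0.002, -0.043], [0.002, -1.0, 0.005]] q [ 0.106  0.344  1.529 -0.003  1.263  0.15 ]
[-0.335, 0.216, -0.182, -0.005, 0.002, 0.002]
```

View pics/s7.png

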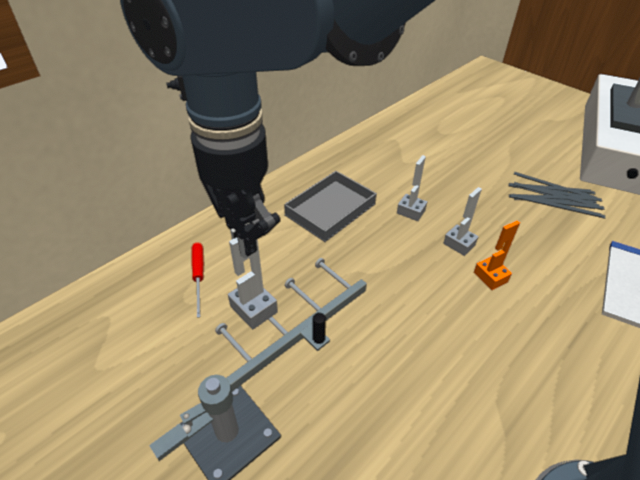

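View pics/w7.png

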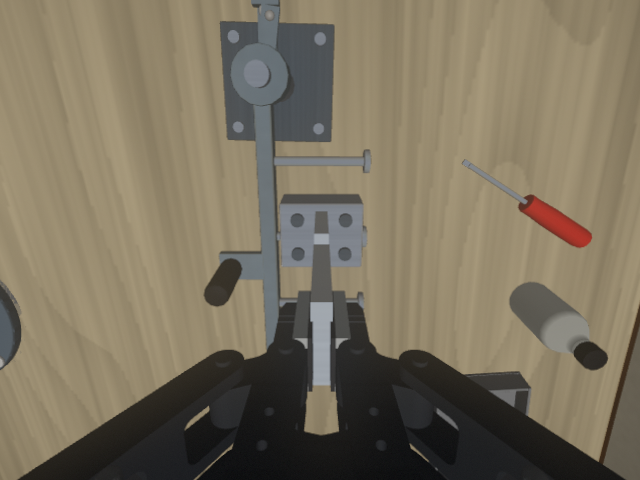

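View pics/t7.png

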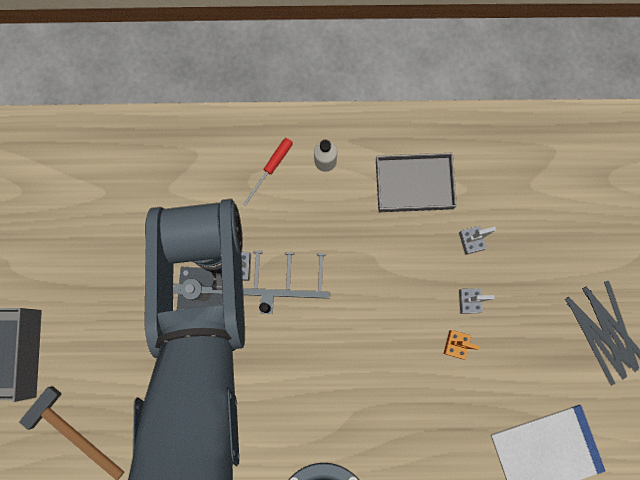

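```bash
cat >> h.py <<'E'
def held(W,zt,c,rad=.05):
    Z=W[...,2]
    m=(abs(Z-zt)<.004)&(np.hypot(W[...,0]-c[0],W[...,1]-c[1])<rad)
    P=W[m];r=cv2.minAreaRect((P[:,:2]*1000).astype(np.float32));print('held',len(P),r,'z',np.median(P[:,2]))
E
python3 - <<'E'
from h import *
held(np.load('side7.npz')['W'],.212,[.525,.168]);held(np.load('wrist7.npz')['W'],.212,[.525,.168])
W=np.load('wrist7.npz')['W'];Z=W[...,2]
m=(Z>.12)&(Z<.138)&(W[...,0]>.495)&(W[...,0]<.56)&(W[...,1]>.19)&(W[...,1]<.22);P=W[m];print('pin1 in wrist',np.polyfit(P[:,0],P[:,1],1)@[.5248,1],P[:,2].max())
E
```

```text
held 695 ((524.3072509765625, 166.87962341308594), (46.12507247924805, 57.972259521484375), 87.73092651367188) z 0.2120375397724618
held 4294 ((526.6408081054688, 166.2778778076172), (46.6897087097168, 56.05833053588867), 87.4560317993164) z 0.21289483691352795
pin1 in wrist 0.2059319705626957 0.1360548937187394
```

```bash
python3 -m handwheel '[-0.5,0,-0.17,0,0,0,0, -0.5,1.5,-0.17,0,0,0,0, -0.5,4,-0.17,0,0,0,0]' 90
python3 - <<'E'
from h import *
s=st();print(delta([.5233,.1716,.186],-0.045))
E
```

```text
t: 9.12
tcp_pos: [0.5272, 0.172, 0.287]
tool_rot: [0.484, -0.507, 0.515, -0.493]
force: [1.1, 0.4, -8.3]
finger_gap: 0.074
t 9.12 tcp [0.5272 0.172  0.287 ] F [ 1.1  0.4 -8.3] gap 0.074
R [[-0.045, 0.018, 0.999], [-0.999, 0.001, -0.045], [-0.002, -1.0, 0.018]] q [ 1.140e-01  3.810e-01  1.576e+00 -1.000e-03  1.166e+00  1.600e-01]
[0.078, 10.095, -0.566, -0.018, -0.0, -0.002]
```

```bash
python3 -m handwheel '[0,1,-0.3,0,0,0,0, 0,2.5,-0.3,0,0,0,0, 0,4,-0.3,0,0,0,0, 0,5.5,-0.3,0,0,0,0, 0,7,-0.3,0,0,0,0, 0,8.5,-0.3,0,0,0,0,0,8.5,-0.3,0,0,0,0,0,8.5,-0.3,0,0,0,0]' 90
python3 - <<'E'
from h import *
s=st();print(delta([.5233,.1716,.186],-0.045))
E
```

```text
t: 9.78
tcp_pos: [0.522, 0.1717, 0.1988]
tool_rot: [0.487, -0.509, 0.513, -0.49]
force: [0.0, 0.1, -6.1]
finger_gap: 0.077
t 9.78 tcp [0.522  0.1717 0.1988] F [ 0.   0.1 -6.1] gap 0.077
R [[-0.045, 0.006, 0.999], [-0.999, -0.001, -0.045], [0.0, -1.0, 0.006]] q [ 0.115  0.49   1.678 -0.002  0.967  0.161]
[0.007, 1.278, 0.125, -0.006, -0.0, 0.0]
```

```bash
python3 -m handwheel '[0,0.7,0.1,-0.006,0,0,0, 0,1.28,0.12,-0.006,0,0,0, 0,1.28,0.12,-0.006,0,0,0, 0,1.28,0.12,-0.006,0,0,0]' 90
python3 - <<'E'
from h import *
s=st();print(delta([.5233,.1716,.186],-0.045));print(delta([.5248,.2056,.186],-0.045))
q=snap('side');save(q,'s8.png');held(cloud(q),.076,[.523,.171]);q=snap('wrist');save(q,'w8.png');held(cloud(q),.076,[.523,.171])
E
```

```text
t: 10.12
tcp_pos: [0.5238, 0.1721, 0.1864]
tool_rot: [0.488, -0.51, 0.512, -0.489]
force: [0.0, -0.7, -7.6]
finger_gap: 0.074
t 10.12 tcp [0.5238 0.1721 0.1864] F [ 0.  -0.7 -7.6] gap 0.074
R [[-0.044, 0.002, 0.999], [-0.999, -0.0, -0.044], [0.0, -1.0, 0.002]] q [ 1.150e-01  5.110e-01  1.682e+00 -1.000e-03  9.460e-01  1.590e-01]
[0.054, 0.041, -0.047, -0.002, 0.001, 0.0]
[-3.35, 0.041, -0.047, -0.002, 0.001, 0.0]
held 75 ((523.0277709960938, 173.08062744140625), (46.33681869506836, 57.81440353393555), 86.70628356933594) z 0.07558409748704109
held 3161 ((525.3707275390625, 173.1453399658203), (46.4421501159668, 55.99387741088867), 87.33727264404297) z 0.07666309991543513
```

View pics/s8.png

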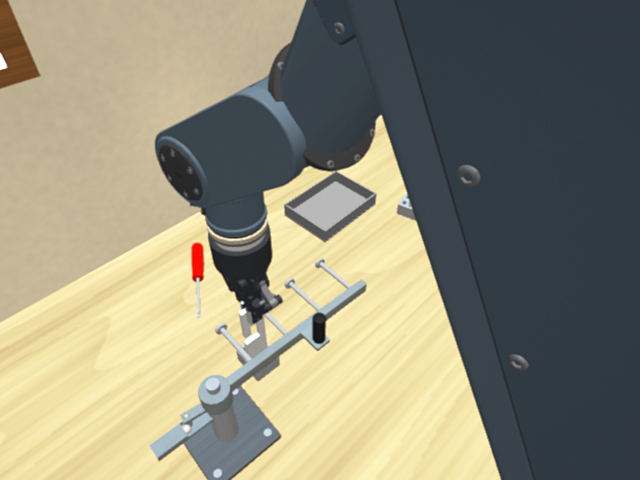

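View pics/w8.png

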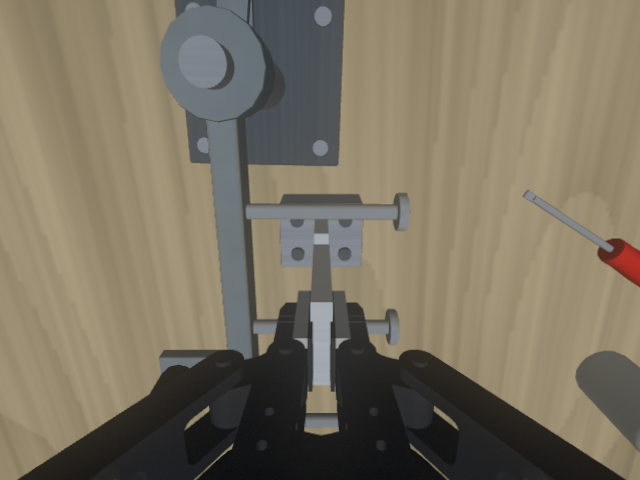

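```bash
python3 -m handwheel '[-0.8,0.04,-0.05,0,0,0,0, -1.6,0.04,-0.05,0,0,0,0, -2.4,0.04,-0.05,0,0,0,0, -3,0.04,-0.05,0,0,0,0, -3.28,0.04,-0.05,0,0,0,0, -3.28,0.04,-0.05,0,0,0,0,-3.28,0.04,-0.05,0,0,0,0]' 90
python3 - <<'E'
from h import *
s=st();print(delta([.5248,.2051,.162],-0.045))
q=snap('wrist');save(q,'w9.png');held(cloud(q),.076,[.523,.205])
E
```

```text
t: 10.8
tcp_pos: [0.5247, 0.2053, 0.186]
tool_rot: [0.489, -0.51, 0.511, -0.49]
force: [-0.4, 0.1, -7.5]
finger_gap: 0.075
t 10.8 tcp [0.5247 0.2053 0.186 ] F [-0.4  0.1 -7.5] gap 0.075
R [[-0.043, 0.003, 0.999], [-0.999, -0.001, -0.043], [0.0, -1.0, 0.003]] q [ 1.750e-01  5.260e-01  1.652e+00 -1.000e-03  9.610e-01  2.190e-01]
[0.014, 2.396, 0.003, -0.003, 0.002, 0.0]
held 4235 ((526.0867309570312, 207.49172973632812), (43.73960494995117, 56.178184509277344), 87.1659164428711) z 0.07605667762214743
```

View pics/w9.png

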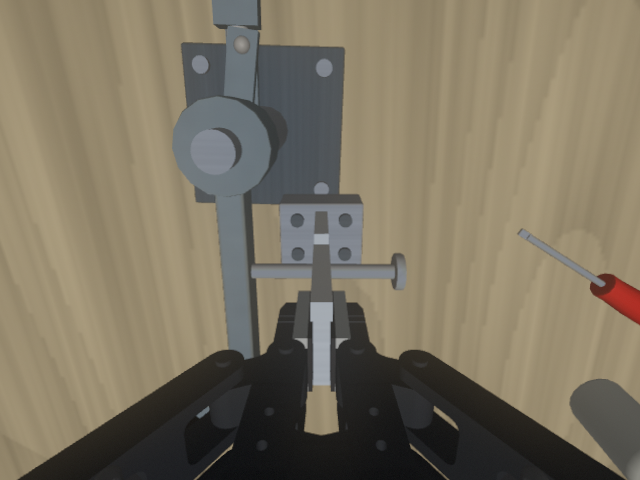

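```bash
python3 -m handwheel '[0,0.6,0,0,0,0,0, 0,1.2,0,0,0,0,0, 0,1.8,0,0,0,0,0, 0,2.3,0,0,0,0,0,0,2.3,0,0,0,0,0,0,2.3,0,0,0,0,0]' 90
python3 - <<'E'
from h import *
s=st()
E
```

```text
t: 11.35
tcp_pos: [0.5248, 0.2048, 0.1625]
tool_rot: [0.488, -0.51, 0.512, -0.489]
force: [-1.0, -0.1, -7.9]
finger_gap: 0.076
t 11.35 tcp [0.5248 0.2048 0.1625] F [-1.  -0.1 -7.9] gap 0.076
R [[-0.044, 0.002, 0.999], [-0.999, -0.0, -0.044], [0.0, -1.0, 0.002]] q [ 1.740e-01  5.600e-01  1.671e+00 -1.000e-03  9.090e-01  2.190e-01]
```

```bash
python3 -m handwheel '[0,0.15,0,0,0,0,0, 0,0.15,0,0,0,0,0, 0,0.15,0,0,0,0,2.5, 0,0.15,0,0,0,0,2.5,0,0.15,0,0,0,0,2.5]' 90
python3 - <<'E'
from h import *
s=st();save(snap('wrist'),'w10.png')
E
```

```text
t: 11.77
tcp_pos: [0.5262, 0.2052, 0.1628]
tool_rot: [0.487, -0.509, 0.512, -0.491]
force: [0.4, 0.5, -0.1]
finger_gap: 0.295
t 11.77 tcp [0.5262 0.2052 0.1628] F [ 0.4  0.5 -0.1] gap 0.295
R [[-0.044, 0.006, 0.999], [-0.999, 0.0, -0.044], [-0.001, -1.0, 0.006]] q [ 1.74e-01  5.60e-01  1.67e+00 -1.00e-03  9.06e-01  2.19e-01]
```

View pics/w10.png

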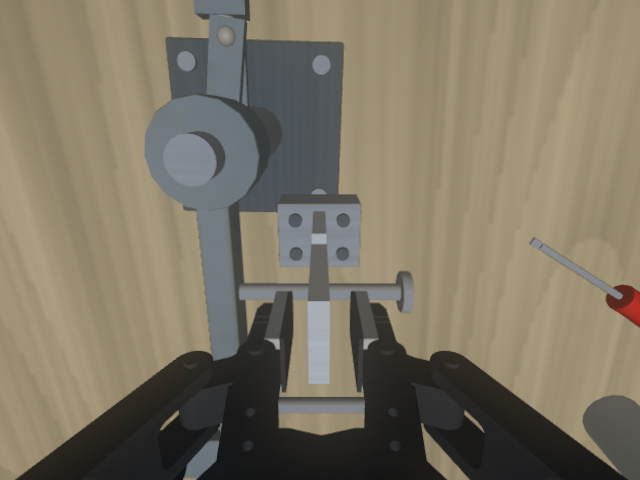

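Block A hangs on pin 1 with the jaws clear of its strap. I'll rise and check it.

```bash
python3 -m handwheel '[0,-2,0,0,0,0,2.5, 0,-5,0,0,0,0,2.5, 0,-9,0,0,0,0,4, 0,-13,0,0,0,0,4, 0,-13,0,0,0,0,4]' 90
python3 - <<'E'
from h import *
s=st();print(delta([.46,-.30,.28],0))
E
```

```text
t: 12.23
tcp_pos: [0.5295, 0.2061, 0.3007]
tool_rot: [0.483, -0.506, 0.515, -0.495]
force: [0.7, 0.3, 0.6]
finger_gap: 0.47
t 12.23 tcp [0.5295 0.2061 0.3007] F [0.7 0.3 0.6] gap 0.47
R [[-0.044, 0.021, 0.999], [-0.999, 0.003, -0.044], [-0.004, -1.0, 0.021]] q [ 1.750e-01  3.850e-01  1.529e+00 -1.000e-03  1.207e+00  2.190e-01]
[50.872, 1.755, -4.777, -0.021, -0.044, -0.004]
```

```bash
python3 -m handwheel '[38,1,-4,0,-0.04,0,4, 38,1,-4,0,-0.04,0,4, 38,1,-4,0,-0.04,0,4, 38,1,-4,0,-0.04,0,4, 38,1,-4,0,-0.04,0,4, 38,1,-4,0,-0.04,0,4, 38,1,-4,0,-0.04,0,4, 38,1,-4,0,-0.04,0,4, 38,1,-4,0,-0.04,0,4, 38,1,-4,0,-0.04,0,4]' 90
python3 - <<'E'
from h import *
s=st()
for n in ['top','side','wrist']:
  q=snap(n);save(q,n[0]+'11.png');np.savez(n+'11.npz',W=cloud(q))
E
```

```text
t: 13.07
tcp_pos: [0.4681, -0.1794, 0.2821]
tool_rot: [0.497, -0.5, 0.505, -0.498]
force: [-0.9, 0.1, 0.5]
finger_gap: 0.47
t 13.07 tcp [ 0.4681 -0.1794  0.2821] F [-0.9  0.1  0.5] gap 0.47
R [[-0.01, 0.006, 1.0], [-1.0, -0.005, -0.01], [0.005, -1.0, 0.006]] q [-5.890e-01  3.150e-01  1.700e+00 -1.000e-03  1.119e+00 -5.790e-01]
```

View pics/t11.png

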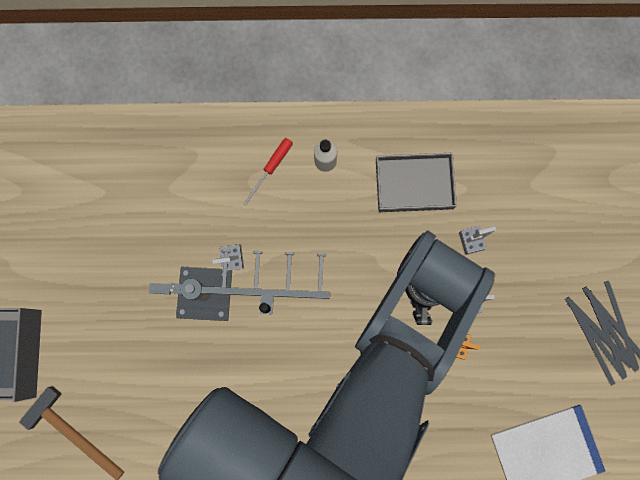

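View pics/w11.png

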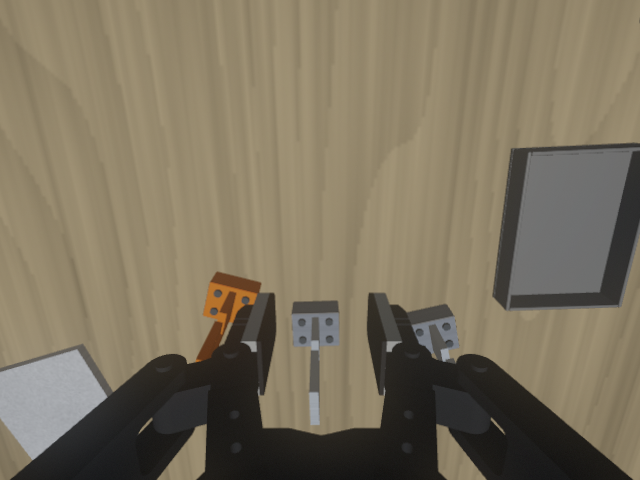

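View pics/s11.png

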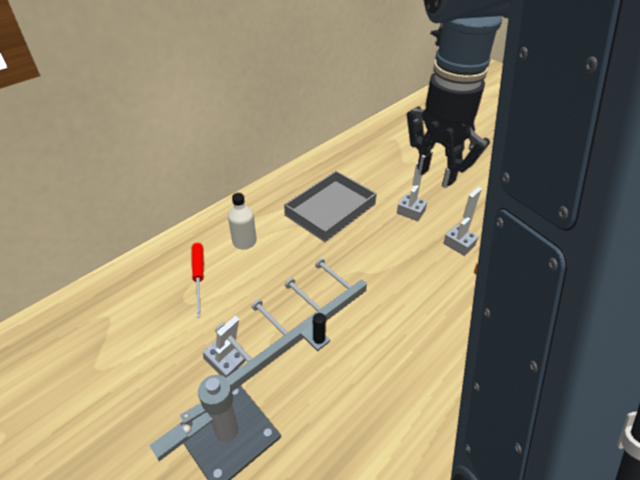

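Block A hangs on pin 1 at (230,257) in the top view. I'll measure B and the hung block.

```bash
cat >> h.py <<'E'
def blk(W,c,z0=0,rad=.05):
    Z=W[...,2]
    for lo,hi,nm in((.026,.034,'base'),(.146,.154,'strap')):
        m=(Z>lo+z0)&(Z<hi+z0)&(np.hypot(W[...,0]-c[0],W[...,1]-c[1])<rad);P=W[m]
        if len(P)>15:
            r=cv2.minAreaRect((P[:,:2]*1000).astype(np.float32));print(nm,len(P),np.round(np.hstack(r[:2]),1),round(r[2],1),'z',round(float(np.median(P[:,2])),4))
E
python3 - <<'E'
from h import *
W=np.load('wrist11.npz')['W'];blk(W,[.46,-.342])
W=np.load('side11.npz')['W'];blk(W,[.46,-.342]);print('C');blk(W,[.601,-.352])
W=np.load('top11.npz')['W'];blk(W,[.601,-.352])
print('A hung');blk(W,[.5248,.206],.022);W=np.load('side11.npz')['W'];blk(W,[.5248,.206],.022)
print(delta([.4606,-.342,.21],0.0))
E
```

```text
base 1399 [ 462.1 -341.6   55.8   46.9] 0.3 z 0.0299
strap 327 [ 462.1 -342.2    8.    36.9] 1.4 z 0.15
base 321 [ 458.8 -341.    56.    50.8] 3.0 z 0.0297
strap 61 [ 459.9 -341.4    8.8   35.8] 0.6 z 0.1492
C
base 267 [ 600.9 -353.8   57.1   49.6] 15.7 z 0.0297
base 321 [ 601.6 -352.9   55.9   47.7] 13.7 z 0.0298
strap 60 [ 601.7 -353.     7.9   37.7] 14.2 z 0.1499
A hung
base 161 [553.3 205.2  39.8  46.3] 7.0 z 0.0518
strap 55 [540.3 206.1   8.1  35. ] 6.6 z 0.1712
base 322 [557.2 206.   29.5  41.6] 4.3 z 0.0515
strap 139 [536.7 205.5   8.7  36.8] 6.9 z 0.1699
[16.87, 7.15, -0.637, -0.004, -0.006, -0.0]
```

```bash
python3 -m handwheel '[4,1.5,-0.6,0,-0.01,0,4, 8,4,-0.6,0,-0.015,0,4, 12,6,-0.6,0,-0.015,0,4, 16,7.2,-0.6,0,-0.015,0,4, 16.5,7.2,-0.6,0,-0.015,0,4, 16.5,7.2,-0.6,0,-0.015,0,4, 16.5,7.2,-0.6,0,-0.015,0,4]' 90
python3 - <<'E'
from h import *
s=st()
q=snap('wrist');save(q,'w12.png');W=cloud(q);blk(W,[.46,-.342]);print(delta([.461,-.3418,.138],0.015))
q=snap('top');W=cloud(q);blk(W,[.54,.206],.022)
q=snap('side');W=cloud(q);blk(W,[.54,.206],.022)
E
```

```text
t: 13.8
tcp_pos: [0.4619, -0.3363, 0.2092]
tool_rot: [-0.502, 0.497, -0.497, 0.504]
force: [-1.9, -0.5, 0.5]
finger_gap: 0.468
t 13.8 tcp [ 0.4619 -0.3363  0.2092] F [-1.9 -0.5  0.5] gap 0.468
R [[0.012, 0.002, 1.0], [-1.0, 0.002, 0.012], [-0.002, -1.0, 0.003]] q [-0.826  0.504  1.61   0.003  1.027 -0.84 ]
base 2789 [ 462.1 -341.8   56.1   46.1] 0.1 z 0.03
strap 902 [ 461.8 -342.5    7.8   36.9] 0.9 z 0.15
[0.629, 7.163, -0.115, -0.003, -0.002, -0.001]
base 183 [562.3 205.4  51.9  46.4] 7.6 z 0.0526
strap 59 [541.  206.1   7.6  35.4] 8.0 z 0.1707
base 385 [559.4 208.6  49.1  45.1] 0.3 z 0.0518
strap 141 [544.  205.7   9.4  36.6] 8.0 z 0.171
```

View pics/w12.png

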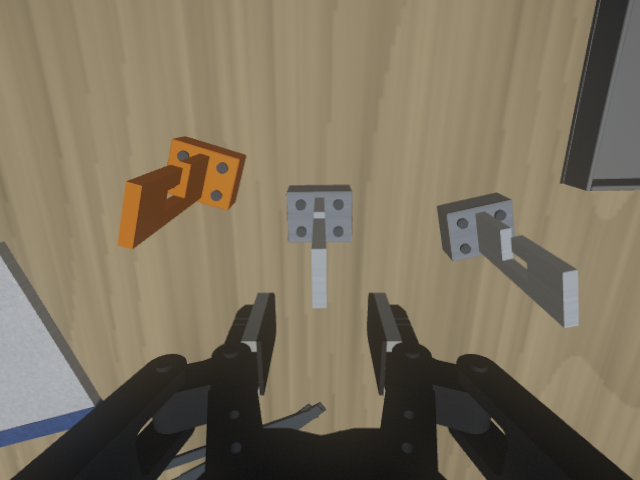

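Run:
```python
from h import *
a=snap('top');b=snap('side');w=np.hstack([cv2.resize(a['frame'][230:300,170:270],(400,280),interpolation=3),cv2.resize(b['frame'][270:410,160:360],(400,280),interpolation=3)])
cv2.imwrite('pics/c13.png',w[:,:,::-1])
for q in(a,b):blk(cloud(q),[.54,.206],.022)
W=cloud(a);Z=W[...,2];m=(Z>.02)&(Z<.2)&(abs(W[...,1]-.206)<.035)&(W[...,0]>.49)&(W[...,0]<.62)
P=W[m];P=P[np.argsort(P[:,2])];print(np.round(P[::15],3).tolist())
```

```text
base 232 [545.  205.   56.5  45.8] 6.5 z 0.0519
strap 61 [547.5 206.3   8.2  35.3] 7.7 z 0.1707
base 131 [533.3 208.7  55.8  37.6] 8.2 z 0.0504
strap 142 [549.9 206.8   9.8  35.5] 7.6 z 0.1707
[[0.519, 0.189, 0.02], [0.518, 0.194, 0.032], [0.518, 0.202, 0.036], [0.556, 0.184, 0.042], [0.517, 0.205, 0.047], [0.526, 0.18, 0.048], [0.53, 0.187, 0.049], [0.535, 0.205, 0.049], [0.567, 0.203, 0.05], [0.548, 0.182, 0.05], [0.573, 0.19, 0.05], [0.53, 0.184, 0.051], [0.562, 0.196, 0.051], [0.518, 0.2, 0.052], [0.559, 0.189, 0.052], [0.521, 0.2, 0.053], [0.52, 0.182, 0.053], [0.532, 0.202, 0.054], [0.53, 0.211, 0.054], [0.525, 0.2, 0.055], [0.523, 0.199, 0.056], [0.532, 0.197, 0.057], [0.542, 0.201, 0.062], [0.541, 0.208, 0.074], [0.542, 0.208, 0.087], [0.543, 0.22, 0.097], [0.545, 0.189, 0.109], [0.542, 0.219, 0.125], [0.563, 0.202, 0.129], [0.517, 0.207, 0.13], [0.523, 0.207, 0.132], [0.498, 0.211, 0.133], [0.56, 0.205, 0.133], [0.545, 0.198, 0.134], [0.544, 0.2, 0.135], [0.497, 0.208, 0.137], [0.501, 0.208, 0.139], [0.55, 0.189, 0.142], [0.541, 0.221, 0.149], [0.544, 0.205, 0.159], [0.549, 0.201, 0.167], [0.551, 0.203, 0.169], [0.55, 0.191, 0.17], [0.544, 0.207, 0.172], [0.546, 0.219, 0.174]]
```

View pics/c13.png

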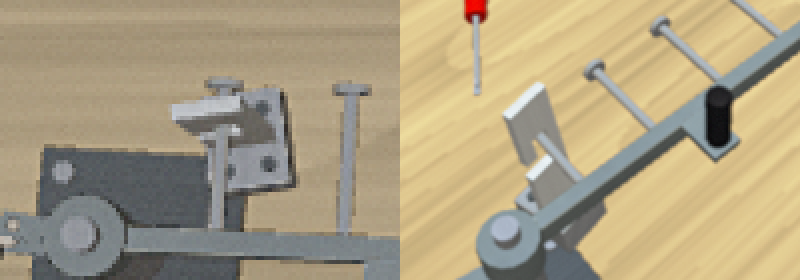

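```bash
python3 -m handwheel '[0.65,3,-0.07,0,0,0,4, 0.65,5.5,-0.07,0,0,0,4, 0.65,7.2,-0.07,0,0,0,4, 0.65,7.2,-0.07,0,0,0,4, 0.65,7.2,-0.07,0,0,0,0, 0.65,7.2,-0.07,0,0,0,0, 0.65,7.2,-0.07,0,0,0,0, 0.65,7.2,-0.07,0,0,0,0, 0.65,7.2,-0.07,0,0,0,0, 0.65,7.2,-0.07,0,0,0,0]' 90
python3 - <<'E'
from h import *
s=st();save(snap('wrist'),'w14.png')
for n in('top','side'):
  q=snap(n);blk(cloud(q),[.545,.206],.022)
E
```

```text
t: 14.88
tcp_pos: [0.4615, -0.3448, 0.1391]
tool_rot: [-0.502, 0.496, -0.499, 0.503]
force: [-1.4, 0.4, 6.1]
finger_gap: 0.076
t 14.88 tcp [ 0.4615 -0.3448  0.1391] F [-1.4  0.4  6.1] gap 0.076
R [[0.011, 0.004, 1.0], [-1.0, -0.002, 0.011], [0.002, -1.0, 0.004]] q [-0.837  0.608  1.657  0.003  0.873 -0.85 ]
base 248 [555.4 204.3  56.1  45.9] 8.4 z 0.0522
strap 62 [542.9 207.4   8.3  36.2] 8.0 z 0.1717
base 389 [560.6 208.   52.4  42.9] 3.2 z 0.0517
strap 145 [542.2 206.5   9.2  36.4] 7.6 z 0.1707
```

View pics/w14.png

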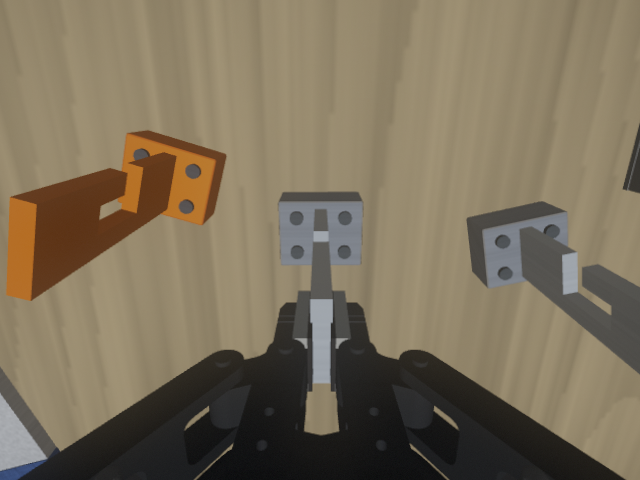

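```bash
python3 -m handwheel '[0,-3,0,0,0,0,0, 0,-6.5,0,0,0,0,0, 0,-10,0,0,0,0,0, 0,-14,0,0,0,0,0, 0,-17,0,0,0,0,0, 0,-18,0,0,0,0,0, 0,-18,0,0,0,0,0]' 90
python3 - <<'E'
from h import *
s=st();print(delta([.5202,.101,.32],-0.045))
for n in('top','side'):
  q=snap(n);blk(cloud(q),[.545,.206],.022)
E
```

```text
t: 15.62
tcp_pos: [0.4615, -0.3453, 0.32]
tool_rot: [-0.502, 0.494, -0.5, 0.503]
force: [0.3, -0.5, -5.2]
finger_gap: 0.075
t 15.62 tcp [ 0.4615 -0.3453  0.32  ] F [ 0.3 -0.5 -5.2] gap 0.075
R [[0.011, 0.008, 1.0], [-1.0, -0.005, 0.011], [0.005, -1.0, 0.007]] q [-0.837  0.383  1.475  0.002  1.276 -0.849]
[-44.561, -0.179, 6.363, -0.008, 0.056, 0.005]
base 244 [554.5 204.5  56.   46.1] 8.2 z 0.0519
strap 55 [543.9 206.9   8.   34.6] 8.0 z 0.171
base 338 [558.  208.9  45.1  49.5] 89.5 z 0.0518
strap 143 [544.4 206.    9.3  36.9] 7.4 z 0.1708
```

Run:
```python
from h import *
for i in range(6):
  q=snap('top');print(round(manip.sense()['t'],2));blk(cloud(q),[.545,.206],.022)
```

```text
15.77
base 243 [548.9 205.4  56.5  46.5] 7.4 z 0.0515
strap 64 [545.7 205.9   8.4  35.6] 9.7 z 0.1717
15.82
base 226 [544.4 205.5  55.8  46.4] 8.6 z 0.0519
strap 68 [547.  206.4   8.2  36.1] 9.6 z 0.1718
15.87
base 207 [540.8 205.3  55.7  45.9] 8.4 z 0.052
strap 64 [547.6 206.6   7.9  34.8] 8.8 z 0.1719
15.92
base 201 [539.2 204.8  56.   46.5] 8.9 z 0.0522
strap 61 [548.  207.4   8.2  36. ] 10.8 z 0.1714
15.97
base 218 [539.7 204.6  56.4  46.6] 8.4 z 0.0517
strap 73 [547.8 207.4   9.1  35.9] 10.0 z 0.172
16.02
base 208 [542.  203.4  56.9  46.3] 7.8 z 0.0518
strap 64 [547.3 207.8   7.8  35.4] 8.4 z 0.1719
```

Block A is rocking gently on pin 1 and decaying. I'll carry on with block B.

```bash
python3 -m handwheel '[-1.7,0,0.2,0,0.01,0,0, -5,0,0.7,0,0.02,0,0, -8.4,0,1.2,0,0.03,0,0, -11.7,0,1.7,0,0.04,0,0, -15,0,2.1,0,0.05,0,0, -18.4,0,2.6,0,0.056,0,0, -21.7,0,3.1,0,0.056,0,0, -25,0,3.6,0,0.056,0,0, -28.4,0,4,0,0.056,0,0, -31,0,4.4,0,0.056,0,0]' 90
python3 -m handwheel '[-2.5,0,0.4,0,0,0,0, -5.5,0,0.8,0,0,0,0, -8.5,0,1.2,0,0,0,0, -10.5,0,1.5,0,0,0,0,-11.5,0,1.7,0,0,0,0,-11.5,0,1.7,0,0,0,0,-11.5,0,1.7,0,0,0,0]' 90
python3 - <<'E'
from h import *
s=st();print(delta([.5202,.101,.32],-0.045))
for n in('side','wrist'):
  q=snap(n);save(q,n[0]+'15.png');W=cloud(q);held(W,s['tcp_pos'][2]-.11,s['tcp_pos'])
E
```

```text
t: 16.85
tcp_pos: [0.5006, -0.0311, 0.317]
tool_rot: [-0.488, 0.511, -0.511, 0.49]
force: [0.5, -0.1, -5.9]
finger_gap: 0.076
t: 17.43
tcp_pos: [0.5231, 0.0797, 0.3171]
tool_rot: [0.489, -0.51, 0.512, -0.489]
force: [-1.3, -0.8, -5.3]
finger_gap: 0.076
t 17.43 tcp [0.5231 0.0797 0.3171] F [-1.3 -0.8 -5.3] gap 0.076
R [[-0.044, 0.002, 0.999], [-0.999, -0.002, -0.044], [0.002, -1.0, 0.002]] q [-0.059  0.318  1.585 -0.002  1.236 -0.015]
[-2.11, -0.293, -0.384, -0.002, 0.001, 0.002]
held 598 ((522.4481811523438, 82.13043212890625), (47.053466796875, 57.63669204711914), 87.6570816040039) z 0.20759410369065467
held 4273 ((524.3495483398438, 81.81779479980469), (46.035152435302734, 56.12823486328125), 87.46802520751953) z 0.20809509766579215
```

View pics/w15.png

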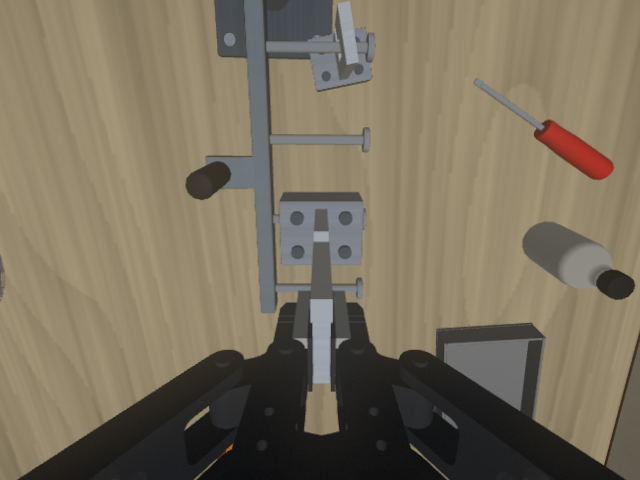

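```bash
python3 -m handwheel '[-1.1,0,-0.2,0,0,0,0, -2.1,0,-0.35,0,0,0,0, -2.1,0,-0.35,0,0,0,0, -2.1,1,-0.35,0,0,0,0, -2.1,2.5,-0.35,0,0,0,0,-2.1,2.5,-0.35,0,0,0,0]' 90
python3 - <<'E'
from h import *
s=st();print(delta([.5202,.1017,.1855],-0.045))
q=snap('wrist');W=cloud(q);held(W,s['tcp_pos'][2]-.11,s['tcp_pos'])
E
```

```text
t: 18.03
tcp_pos: [0.5187, 0.1011, 0.2896]
tool_rot: [-0.49, 0.512, -0.51, 0.488]
force: [-1.3, -0.4, -6.4]
finger_gap: 0.076
t 18.03 tcp [0.5187 0.1011 0.2896] F [-1.3 -0.4 -6.4] gap 0.076
R [[-0.045, -0.003, 0.999], [-0.999, -0.001, -0.045], [0.001, -1.0, -0.003]] q [-1.900e-02  3.490e-01  1.621e+00 -1.000e-03  1.175e+00  2.600e-02]
[-0.072, 10.406, 0.179, 0.003, 0.0, 0.001]
held 4295 ((519.2122802734375, 104.06452178955078), (45.93135452270508, 56.10544967651367), 87.11773681640625) z 0.18049765648951552
```

```bash
python3 -m handwheel '[-0.05,1,0.1,0,0,0,0, -0.05,2.5,0.1,0,0,0,0, -0.05,4,0.1,0,0,0,0, -0.05,5.5,0.1,0,0,0,0, -0.05,7,0.1,0,0,0,0, -0.05,8.5,0.1,0,0,0,0,-0.05,9.7,0.15,0,0,0,0,-0.05,10.4,0.15,0,0,0,0,-0.05,10.4,0.15,0,0,0,0,-0.05,10.4,0.15,0,0,0,0]' 90
python3 - <<'E'
from h import *
s=st();print(delta([.5202,.1017,.1855],-0.045),delta([.5217,.1352,.1855],-0.045))
q=snap('wrist');save(q,'w16.png');W=cloud(q);held(W,s['tcp_pos'][2]-.11,s['tcp_pos'])
q=snap('side');save(q,'s16.png');W=cloud(q);held(W,s['tcp_pos'][2]-.11,s['tcp_pos'])
E
```

```text
t: 18.92
tcp_pos: [0.523, 0.1017, 0.1885]
tool_rot: [0.488, -0.51, 0.512, -0.489]
force: [-0.0, 0.2, -5.8]
finger_gap: 0.076
t 18.92 tcp [0.523  0.1017 0.1885] F [-0.   0.2 -5.8] gap 0.076
R [[-0.045, 0.003, 0.999], [-0.999, -0.0, -0.045], [-0.0, -1.0, 0.003]] q [-0.018  0.486  1.726 -0.     0.926  0.027]
[0.011, 0.302, -0.282, -0.003, -0.0, -0.0] [-3.342, 0.302, -0.283, -0.003, -0.0, -0.0]
held 3141 ((524.1231079101562, 100.25997161865234), (37.57293701171875, 56.093441009521484), 87.27330017089844) z 0.07947760135446569
held 140 ((532.4639892578125, 103.82489776611328), (46.95487594604492, 37.55717086791992), 88.0805435180664) z 0.07967400606592276
```

View pics/w16.png

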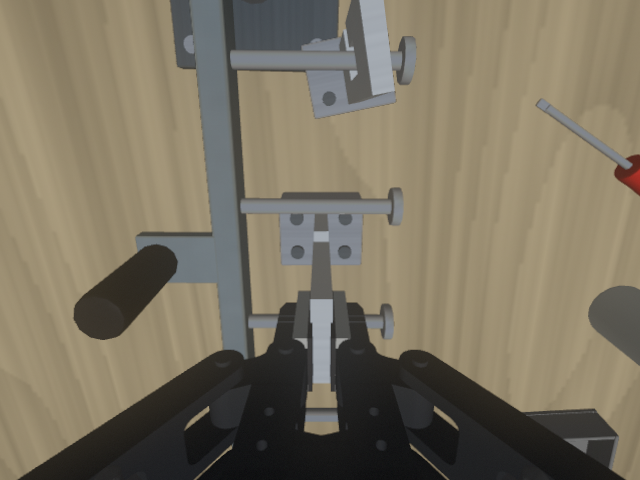

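View pics/s16.png

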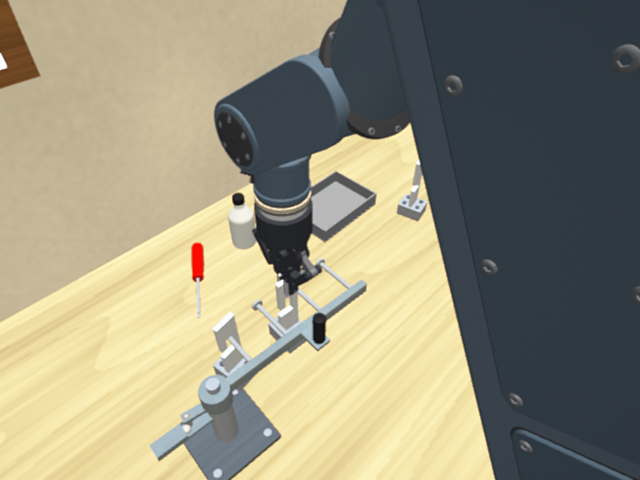

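```bash
python3 -m handwheel '[0,0.35,-0.1,0,0,0,0,0,0.35,-0.2,0,0,0,0, -0.8,0.35,-0.2,0,0,0,0, -1.6,0.35,-0.2,0,0,0,0, -2.4,0.35,-0.2,0,0,0,0, -3,0.35,-0.2,0,0,0,0, -3.37,0.35,-0.2,0,0,0,0, -3.37,0.35,-0.2,0,0,0,0,-3.37,0.35,-0.2,0,0,0,0]' 90
python3 - <<'E'
from h import *
s=st();print(delta([.5217,.1354,.162],-0.045))
q=snap('wrist');save(q,'w17.png');held(cloud(q),.076,[.523,.135])
q=snap('side');held(cloud(q),.076,[.523,.135])
E
```

```text
t: 19.77
tcp_pos: [0.5221, 0.1359, 0.185]
tool_rot: [0.488, -0.51, 0.512, -0.49]
force: [-0.2, -0.8, -4.8]
finger_gap: 0.077
t 19.77 tcp [0.5221 0.1359 0.185 ] F [-0.2 -0.8 -4.8] gap 0.077
R [[-0.044, 0.003, 0.999], [-0.999, -0.0, -0.044], [0.0, -1.0, 0.003]] q [ 4.800e-02  4.990e-01  1.713e+00 -1.000e-03  9.270e-01  9.200e-02]
[0.051, 2.299, -0.041, -0.003, 0.001, 0.0]
held 4308 ((523.4066772460938, 139.89942932128906), (43.70674133300781, 56.20317840576172), 87.50204467773438) z 0.075965897504093
held 149 ((521.1354370117188, 142.22357177734375), (38.53435516357422, 56.07088088989258), 87.87359619140625) z 0.07561277594740135
```

View pics/w17.png

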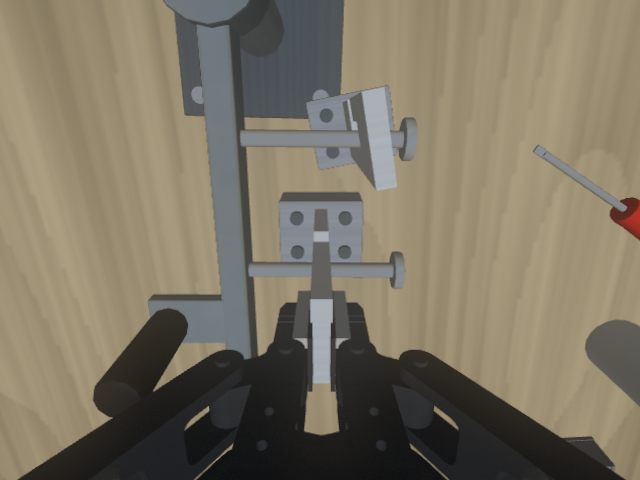

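```bash
python3 -m handwheel '[0.05,0.6,-0.04,0,0,0,0, 0.05,1.2,-0.04,0,0,0,0, 0.05,1.8,-0.04,0,0,0,0, 0.05,2.3,-0.04,0,0,0,0,0.05,2.4,-0.04,0,0,0,0,0.05,2.4,-0.04,0,0,0,0]' 90
python3 - <<'E'
from h import *
s=st()
E
python3 -m handwheel '[0,0,0,0,0,0,0,0,0,0,0,0,0,0]' 25
python3 -m handwheel '[0,0,0,0,0,0,0.8,0,0,0,0,0,0,1,0,0,0,0,0,0,1.3,0,0,0,0,0,0,1.6,0,0,0,0,0,0,2,0,0,0,0,0,0,2.5,0,0,0,0,0,0,3,0,0,0,0,0,0,3]' 25
python3 - <<'E'
from h import *
s=st();save(snap('wrist'),'w18.png')
E
```

```text
t: 20.37
tcp_pos: [0.5217, 0.1349, 0.1609]
tool_rot: [0.488, -0.51, 0.512, -0.489]
force: [-1.3, -0.8, -4.3]
finger_gap: 0.074
t 20.37 tcp [0.5217 0.1349 0.1609] F [-1.3 -0.8 -4.3] gap 0.074
R [[-0.045, 0.003, 0.999], [-0.999, -0.0, -0.045], [0.0, -1.0, 0.003]] q [ 4.600e-02  5.360e-01  1.734e+00 -1.000e-03  8.700e-01  9.100e-02]
t: 20.53
tcp_pos: [0.5217, 0.1349, 0.1609]
tool_rot: [0.488, -0.51, 0.512, -0.489]
force: [0.1, -1.2, -2.9]
finger_gap: 0.074
t: 21.2
tcp_pos: [0.5219, 0.135, 0.1611]
tool_rot: [0.488, -0.51, 0.512, -0.489]
force: [-0.2, -0.2, 1.0]
finger_gap: 0.352
t 21.2 tcp [0.5219 0.135  0.1611] F [-0.2 -0.2  1. ] gap 0.352
R [[-0.045, 0.003, 0.999], [-0.999, -0.0, -0.045], [-0.0, -1.0, 0.003]] q [ 0.046  0.535  1.734 -0.     0.87   0.091]
```

View pics/w18.png

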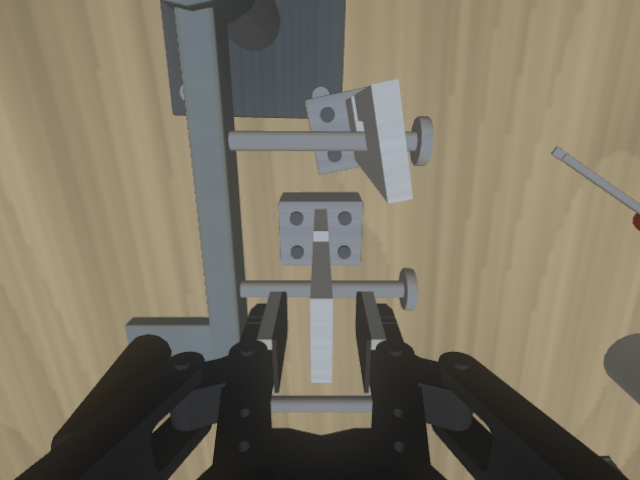

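B hangs still on pin 2. I'll rise and go to C.

```bash
python3 -m handwheel '[0,-0.5,0,0,0,0,3, 0,-1.5,0,0,0,0,3, 0,-2.5,0,0,0,0,3, 0,-4,0,0,0,0,3, 0,-6,0,0,0,0,3, 0,-9,0,0,0,0,4, 0,-12,0,0,0,0,4, 0,-13,0,0,0,0,4]' 90
python3 - <<'E'
from h import *
s=st();print(delta([.60,-.33,.26],0.245))
E
```

```text
t: 21.92
tcp_pos: [0.5237, 0.1353, 0.2967]
tool_rot: [0.485, -0.508, 0.514, -0.492]
force: [0.9, 0.4, -0.1]
finger_gap: 0.466
t 21.92 tcp [0.5237 0.1353 0.2967] F [ 0.9  0.4 -0.1] gap 0.466
R [[-0.045, 0.013, 0.999], [-0.999, 0.0, -0.045], [-0.001, -1.0, 0.013]] q [ 0.046  0.353  1.593 -0.     1.183  0.091]
[46.143, 3.749, 9.655, -0.013, -0.29, 0.001]
```

```bash
python3 -m handwheel '[46,3.7,9.7,0,-0.29,0,4, 46,3.7,9.7,0,-0.29,0,4, 46,3.7,9.7,0,-0.29,0,4, 46,3.7,9.7,0,-0.29,0,4, 46,3.7,9.7,0,-0.29,0,4, 46,3.7,9.7,0,-0.29,0,4, 46,3.7,9.7,0,-0.29,0,4, 46,3.7,9.7,0,-0.29,0,4, 46,3.7,9.7,0,-0.29,0,4, 46,3.7,9.7,0,-0.29,0,4]' 90
python3 - <<'E'
from h import *
s=st()
for n in ['top','side','wrist']:
  q=snap(n);save(q,n[0]+'19.png');W=cloud(q);print(n);blk(W,[.601,-.352]);
  if n!='wrist': blk(W,[.545,.206],.022);blk(W,[.522,.138],.022)
E
```

```text
t: 22.75
tcp_pos: [0.5874, -0.269, 0.2595]
tool_rot: [-0.557, 0.434, -0.436, 0.558]
force: [-0.0, -0.1, 0.3]
finger_gap: 0.47
t 22.75 tcp [ 0.5874 -0.269   0.2595] F [-0.  -0.1  0.3] gap 0.47
R [[0.242, 0.003, 0.97], [-0.97, -0.0, 0.242], [0.001, -1.0, 0.003]] q [-0.603  0.544  1.367  0.002  1.228 -0.848]
top
base 35 [ 590.8 -372.9   24.2   11.6] 14.8 z 0.0304
base 236 [547.7 192.5  56.1  70.1] 8.9 z 0.0515
strap 58 [546.2 207.    8.3  36.2] 8.6 z 0.1719
base 267 [521.8 151.1  72.4  56.2] 87.1 z 0.0518
strap 72 [521.  137.1  35.6   8.2] 88.4 z 0.1711
side
base 278 [ 600.8 -352.6   57.2   49.6] 15.8 z 0.0299
strap 49 [ 600.6 -353.8    8.5   41.8] 16.7 z 0.1493
base 257 [552.5 193.9  76.7  37.8] 84.9 z 0.0514
strap 142 [546.1 206.7   8.8  36.3] 7.6 z 0.1709
base 276 [520.9 137.4  46.5  57.5] 87.5 z 0.0511
strap 129 [520.8 137.7  35.9   9.7] 87.3 z 0.1711
wrist
base 1860 [ 603.5 -353.2   55.9   46.9] 14.0 z 0.03
strap 482 [ 603.2 -353.5    7.5   38. ] 13.6 z 0.15
```

View pics/t19.png

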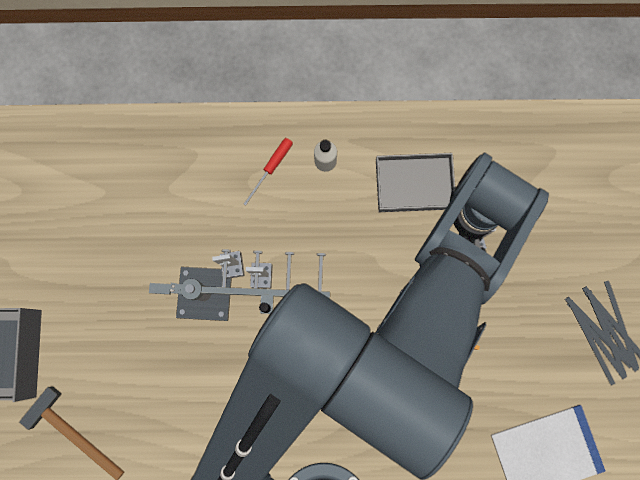

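View pics/w19.png

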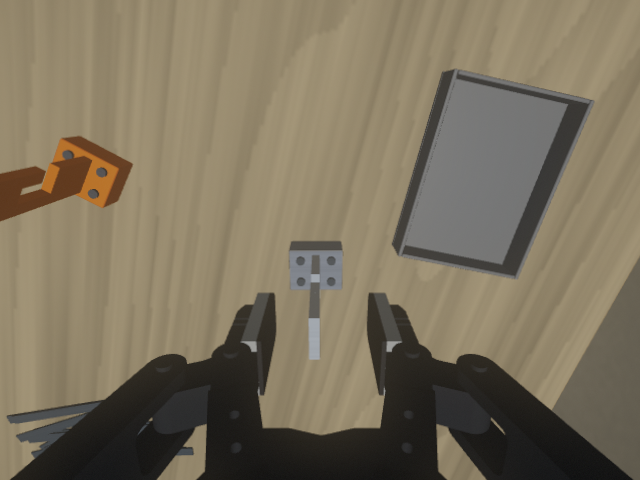

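Run:
```python
from h import *
print(delta([.602,-.3525,.19],.241),delta([.602,-.3525,.138],.241))
```

```text
[8.31, 6.887, -0.559, -0.003, -0.001, 0.001] [8.304, 12.087, -0.574, -0.003, -0.001, 0.001]
```

```bash
python3 -m handwheel '[3,2,-0.55,0,0,0,4, 6,4,-0.56,0,0,0,4, 8.2,6,-0.56,0,0,0,4, 8.2,6.9,-0.56,0,0,0,4, 8.2,6.9,-0.56,0,0,0,4, 8.2,6.9,-0.56,0,0,0,4]' 90
python3 - <<'E'
from h import *
s=st();q=snap('wrist');save(q,'w20.png');blk(cloud(q),[.601,-.352]);print(delta([.6022,-.3530,.138],.241))
E
```

```text
t: 23.4
tcp_pos: [0.6018, -0.3458, 0.1899]
tool_rot: [-0.557, 0.435, -0.435, 0.558]
force: [0.3, 0.4, 0.4]
finger_gap: 0.465
t 23.4 tcp [ 0.6018 -0.3458  0.1899] F [0.3 0.4 0.4] gap 0.465
R [[0.244, 0.001, 0.97], [-0.97, 0.002, 0.244], [-0.002, -1.0, 0.002]] q [-0.683  0.683  1.297  0.003  1.162 -0.93 ]
base 3138 [ 603.3 -353.1   55.9   46.4] 13.9 z 0.03
strap 1058 [ 603.1 -353.5    7.8   37. ] 14.3 z 0.15
[0.674, 5.303, -0.206, -0.003, 0.005, 0.0]
```

View pics/w20.png

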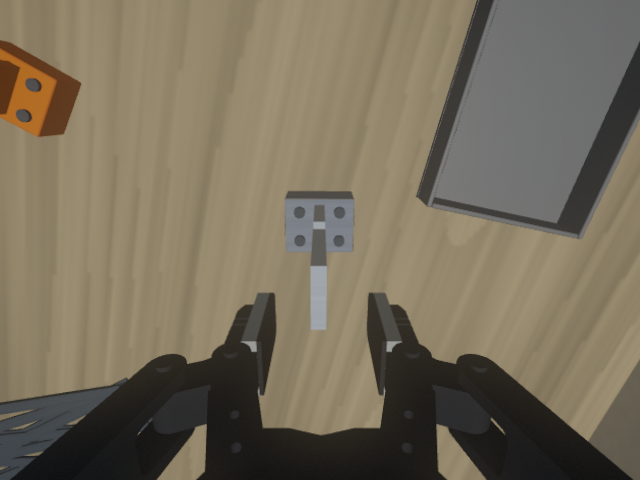

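```bash
python3 -m handwheel '[0.5,2,-0.15,0,0,0,4, 0.5,4,-0.15,0,0,0,4, 0.5,5.3,-0.15,0,0,0,4, 0.5,5.3,-0.15,0,0,0,4, 0.5,5.3,-0.15,0,0,0,0, 0.5,5.3,-0.15,0,0,0,0,0.5,5.3,-0.15,0,0,0,0,0.5,5.3,-0.15,0,0,0,0,0.5,5.3,-0.15,0,0,0,0,0.5,5.3,-0.15,0,0,0,0]' 90
python3 - <<'E'
from h import *
s=st();save(snap('wrist'),'w21.png')
E
python3 -m handwheel '[0,-3,0,0,0,0,0, 0,-6.5,0,0,0,0,0, 0,-10,0,0,0,0,0, 0,-14,0,0,0,0,0, 0,-17,0,0,0,0,0, 0,-18.5,0,0,0,0,0, 0,-18.5,0,0,0,0,0]' 90
python3 - <<'E'
from h import *
s=st();print(delta([.5172,.033,.322],-0.045));q=snap('wrist');save(q,'w22.png');held(cloud(q),s['tcp_pos'][2]-.11,s['tcp_pos'])
E
```

```text
t: 24.28
tcp_pos: [0.6027, -0.3536, 0.1391]
tool_rot: [-0.557, 0.433, -0.437, 0.558]
force: [-1.0, 0.9, 6.4]
finger_gap: 0.075
t 24.28 tcp [ 0.6027 -0.3536  0.1391] F [-1.   0.9  6.4] gap 0.075
R [[0.243, 0.005, 0.97], [-0.97, -0.002, 0.243], [0.003, -1.0, 0.004]] q [-0.691  0.746  1.323  0.002  1.068 -0.937]
t: 24.92
tcp_pos: [0.603, -0.3541, 0.3264]
tool_rot: [-0.557, 0.431, -0.439, 0.558]
force: [0.8, -1.2, -5.7]
finger_gap: 0.075
t 24.92 tcp [ 0.603  -0.3541  0.3264] F [ 0.8 -1.2 -5.7] gap 0.075
R [[0.243, 0.01, 0.97], [-0.97, -0.005, 0.243], [0.007, -1.0, 0.008]] q [-0.691  0.564  1.14   0.002  1.427 -0.936]
[-39.634, 0.158, 1.058, -0.009, 0.29, 0.006]
held 4293 ((604.7977294921875, -354.07513427734375), (56.042232513427734, 45.970001220703125), 13.92085075378418) z 0.21724057316502768
```

View pics/w22.png

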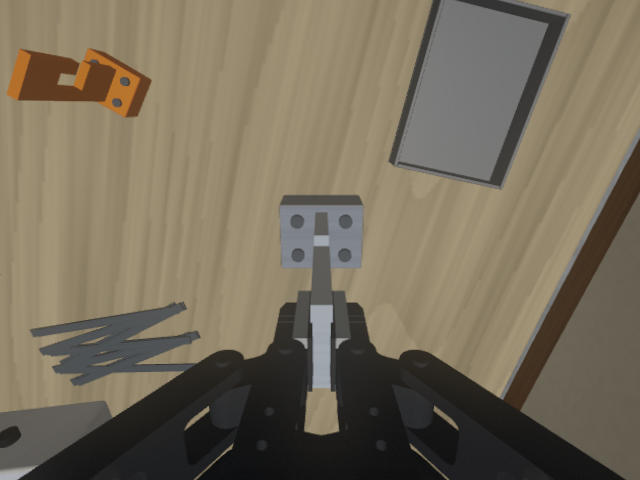

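```bash
python3 -m handwheel '[-1.7,0,0,0,0.02,0,0, -5,0,0.1,0,0.05,0,0, -8.4,0,0.2,0,0.08,0,0, -11.7,0.1,0.3,0,0.11,0,0, -15,0.1,0.4,0,0.14,0,0, -18.4,0.1,0.5,0,0.17,0,0, -21.7,0.1,0.6,0,0.2,0,0, -25,0.1,0.7,0,0.23,0,0, -28.4,0.1,0.8,0,0.26,0,0, -31,0.1,0.8,0,0.29,0,0]' 90
python3 - <<'E'
from h import *
s=st();print(delta([.5172,.035,.322],-0.045))
E
```

```text
t: 25.8
tcp_pos: [0.531, -0.0469, 0.3174]
tool_rot: [-0.489, 0.514, -0.509, 0.488]
force: [0.1, 0.0, -7.0]
finger_gap: 0.077
t 25.8 tcp [ 0.531  -0.0469  0.3174] F [ 0.1  0.  -7. ] gap 0.077
R [[-0.046, -0.005, 0.999], [-0.999, 0.004, -0.046], [-0.004, -1.0, -0.005]] q [-0.299  0.327  1.572  0.003  1.249 -0.254]
[-8.122, -0.419, -1.753, 0.005, -0.001, -0.004]
```

```bash
python3 -m handwheel '[-2.5,0,-0.5,0,0,0,0, -5,0,-1,0,0,0,0, -7,0,-1.5,0,0,0,0, -7.8,0,-1.7,0,0,0,0,-7.8,0,-1.7,0,0,0,0,-7.8,0,-1.7,0,0,0,0]' 90
python3 - <<'E'
from h import *
s=st();print(delta([.5172,.0353,.1855],-0.045))
for n in('side','wrist'):
  q=snap(n);save(q,n[0]+'23.png');held(cloud(q),s['tcp_pos'][2]-.11,s['tcp_pos'])
E
```

```text
t: 26.3
tcp_pos: [0.5199, 0.028, 0.3193]
tool_rot: [0.489, -0.511, 0.511, -0.489]
force: [0.3, 0.4, -6.0]
finger_gap: 0.076
t 26.3 tcp [0.5199 0.028  0.3193] F [ 0.3  0.4 -6. ] gap 0.076
R [[-0.044, -0.0, 0.999], [-0.999, -0.001, -0.044], [0.001, -1.0, -0.0]] q [-1.600e-01  3.040e-01  1.601e+00 -1.000e-03  1.237e+00 -1.160e-01]
[-0.726, 13.376, -0.303, 0.0, 0.001, 0.001]
held 556 ((518.643310546875, 28.26133918762207), (47.02534484863281, 58.26033401489258), 87.3173828125) z 0.20979522782819565
held 4135 ((521.6661376953125, 27.873567581176758), (46.16584014892578, 56.00078582763672), 87.55805969238281) z 0.21061918383553013
```

View pics/w23.png

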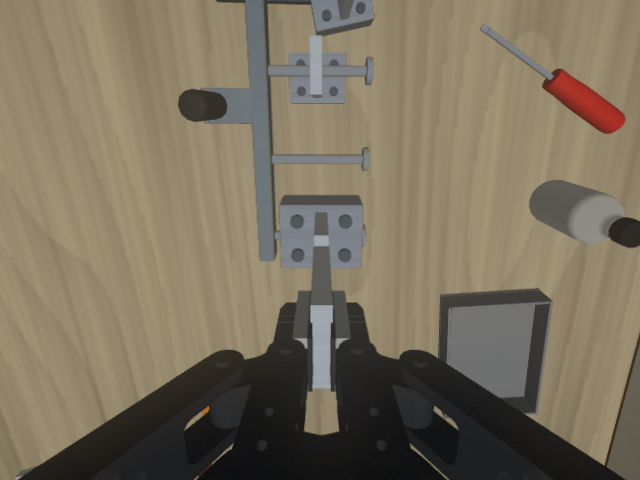

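```bash
python3 -m handwheel '[-0.75,0,-0.3,0,0,0,0, -0.75,0.5,-0.3,0,0,0,0, -0.75,2,-0.3,0,0,0,0, -0.75,3.5,-0.3,0,0,0,0, -0.75,5,-0.3,0,0,0,0, -0.75,6.5,-0.3,0,0,0,0,-0.75,8,-0.3,0,0,0,0,-0.75,9,-0.3,0,0,0,0,-0.75,9,-0.3,0,0,0,0,-0.75,9,-0.3,0,0,0,0]' 90
python3 - <<'E'
from h import *
s=st();print(delta([.5172,.0358,.1855],-0.045))
E
```

```text
t: 27.23
tcp_pos: [0.5181, 0.0357, 0.2306]
tool_rot: [0.488, -0.511, 0.512, -0.489]
force: [0.4, 0.3, -7.0]
finger_gap: 0.072
t 27.23 tcp [0.5181 0.0357 0.2306] F [ 0.4  0.3 -7. ] gap 0.072
R [[-0.045, 0.002, 0.999], [-0.999, 0.0, -0.045], [-0.0, -1.0, 0.002]] q [-0.147  0.409  1.716  0.     1.014 -0.102]
[-0.003, 4.506, -0.101, -0.002, -0.0, -0.0]
```

```bash
python3 -m handwheel '[0,1,-0.1,0,0,0,0, 0,2.5,-0.1,0,0,0,0, 0,3.7,-0.1,0,0,0,0, 0,4.5,-0.1,0,0,0,0, 0,4.5,-0.1,0,0,0,0, 0,4.5,-0.1,0,0,0,0]' 90
python3 - <<'E'
from h import *
s=st();print(delta([.5172,.0358,.1855],-0.045),delta([.5187,.0697,.1855],-0.045))
for n in('side','wrist'):
  q=snap(n);save(q,n[0]+'24.png');held(cloud(q),s['tcp_pos'][2]-.11,s['tcp_pos'])
E
```

```text
t: 27.73
tcp_pos: [0.5179, 0.0359, 0.1864]
tool_rot: [0.488, -0.51, 0.512, -0.49]
force: [-0.7, -0.3, -6.6]
finger_gap: 0.077
t 27.73 tcp [0.5179 0.0359 0.1864] F [-0.7 -0.3 -6.6] gap 0.077
R [[-0.045, 0.004, 0.999], [-0.999, -0.0, -0.045], [0.0, -1.0, 0.004]] q [-0.146  0.474  1.762  0.     0.903 -0.102]
[0.01, 0.09, -0.073, -0.004, -0.0, 0.0] [-3.383, 0.09, -0.075, -0.004, -0.0, 0.0]
held 129 ((520.081298828125, 37.69105529785156), (61.23044204711914, 42.36733627319336), 17.225746154785156) z 0.07710595392665832
held 2975 ((519.8206787109375, 36.39305877685547), (45.84284591674805, 55.9319953918457), 87.23607635498047) z 0.07770839870179976
```

View pics/w24.png

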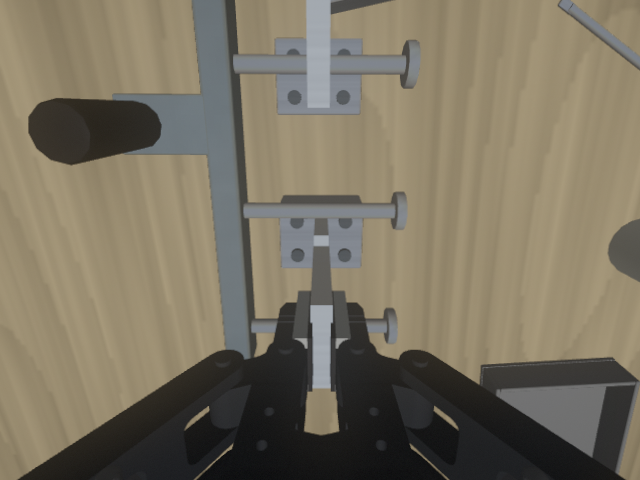

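View pics/s24.png

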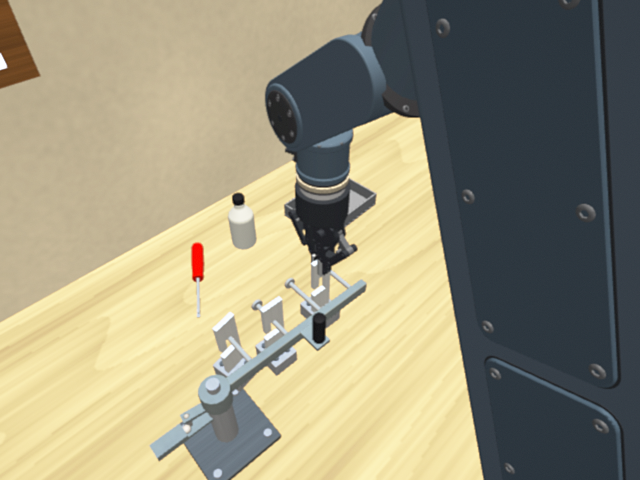

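```bash
python3 -m handwheel '[0,0.1,-0.07,0,0,0,0, -0.8,0.1,-0.07,0,0,0,0, -1.6,0.1,-0.07,0,0,0,0, -2.4,0.1,-0.07,0,0,0,0, -3,0.1,-0.07,0,0,0,0, -3.35,0.1,-0.07,0,0,0,0, -3.35,0.1,-0.07,0,0,0,0,-3.35,0.1,-0.07,0,0,0,0]' 90
python3 - <<'E'
from h import *
s=st();print(delta([.5187,.0694,.161],-0.045))
q=snap('wrist');save(q,'w25.png')
E
```

```text
t: 28.5
tcp_pos: [0.5182, 0.0698, 0.1849]
tool_rot: [0.488, -0.51, 0.512, -0.49]
force: [-0.4, 0.6, -6.1]
finger_gap: 0.074
t 28.5 tcp [0.5182 0.0698 0.1849] F [-0.4  0.6 -6.1] gap 0.074
R [[-0.044, 0.003, 0.999], [-0.999, -0.0, -0.044], [0.0, -1.0, 0.003]] q [-0.08   0.48   1.754 -0.     0.905 -0.036]
[0.038, 2.393, 0.042, -0.003, 0.001, 0.0]
```

View pics/w25.png

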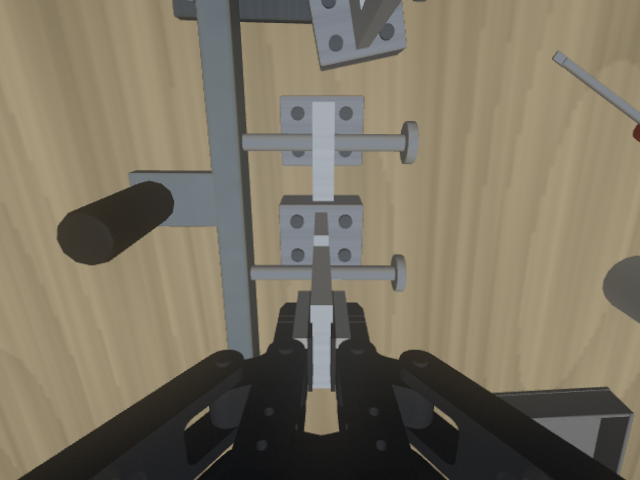

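Pin 3 is in the slot. I'll lower, ease the grip and release.

```bash
python3 -m handwheel '[0.03,0.6,0,0,0,0,0, 0.03,1.2,0,0,0,0,0, 0.03,1.8,0,0,0,0,0, 0.03,2.3,0,0,0,0,0,0.03,2.4,0,0,0,0,0,0.03,2.4,0,0,0,0,0]' 90
python3 -m handwheel '[0,0,0,0,0,0,0,0,0,0,0,0,0,0]' 25
python3 -m handwheel '[0,0,0,0,0,0,0.8,0,0,0,0,0,0,1,0,0,0,0,0,0,1.3,0,0,0,0,0,0,1.6,0,0,0,0,0,0,2,0,0,0,0,0,0,2.5,0,0,0,0,0,0,3,0,0,0,0,0,0,3]' 25
python3 - <<'E'
from h import *
s=st();save(snap('wrist'),'w26.png')
E
```

```text
t: 29.05
tcp_pos: [0.5185, 0.069, 0.1609]
tool_rot: [0.488, -0.51, 0.512, -0.489]
force: [-0.6, -0.2, -4.5]
finger_gap: 0.077
t: 29.22
tcp_pos: [0.5185, 0.069, 0.161]
tool_rot: [0.488, -0.51, 0.512, -0.489]
force: [0.2, 0.2, -4.6]
finger_gap: 0.078
t: 29.88
tcp_pos: [0.5184, 0.0692, 0.1611]
tool_rot: [0.488, -0.51, 0.512, -0.489]
force: [-0.8, -0.0, 0.4]
finger_gap: 0.35
t 29.88 tcp [0.5184 0.0692 0.1611] F [-0.8 -0.   0.4] gap 0.35
R [[-0.045, 0.003, 0.999], [-0.999, -0.0, -0.045], [0.0, -1.0, 0.003]] q [-0.081  0.518  1.774  0.     0.847 -0.036]
```

View pics/w26.png

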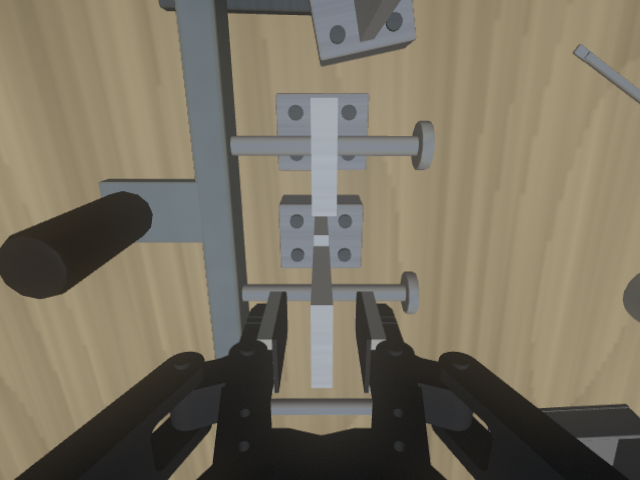

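```bash
python3 -m handwheel '[0,-0.5,0,0,0,0,3, 0,-1.5,0,0,0,0,3, 0,-2.5,0,0,0,0,3, 0,-4,0,0,0,0,3, 0,-6,0,0,0,0,3, 0,-9,0,0,0,0,3, 0,-13,0,0,0,0,3, 0,-15,0,0,0,0,3]' 90
python3 -m handwheel '[30,-2,-4,0,0,0,3,30,-2,-4,0,0,0,3,30,-2,-4,0,0,0,3,30,-2,-4,0,0,0,3,30,-2,-4,0,0,0,3,30,-2,-4,0,0,0,3,30,-2,-4,0,0,0,3,30,-2,-4,0,0,0,3,30,-2,-4,0,0,0,3]' 90
python3 - <<'E'
from h import *
s=st()
for n in ['top','side']:
  q=snap(n);save(q,n[0]+'27.png');W=cloud(q);print(n)
  for c in([.546,.206],[.521,.138],[.5187,.07]): blk(W,c,.022,.036)
E
```

```text
t: 30.6
tcp_pos: [0.5195, 0.0691, 0.3164]
tool_rot: [0.486, -0.508, 0.514, -0.491]
force: [-0.1, -0.2, 0.5]
finger_gap: 0.352
t: 31.35
tcp_pos: [0.4641, -0.2323, 0.3322]
tool_rot: [0.487, -0.51, 0.514, -0.488]
force: [-0.4, -1.1, -0.7]
finger_gap: 0.352
t 31.35 tcp [ 0.4641 -0.2323  0.3322] F [-0.4 -1.1 -0.7] gap 0.352
R [[-0.05, 0.005, 0.999], [-0.999, -0.003, -0.05], [0.002, -1.0, 0.005]] q [-6.80e-01  2.86e-01  1.59e+00  1.00e-03  1.26e+00 -6.30e-01]
top
base 223 [546.4 205.2  56.1  46.2] 8.9 z 0.0514
strap 60 [546.3 207.1   8.5  34.2] 7.3 z 0.1717
base 227 [521.7 138.   46.2  56.2] 87.4 z 0.0518
strap 57 [521.6 137.4  35.8   6.8] 89.0 z 0.1715
base 235 [517.6  69.9  45.8  56.2] 87.3 z 0.0518
strap 61 [517.9  69.3  35.8   7.5] 83.8 z 0.1717
side
base 242 [553.2 209.3  46.2  36.5] 84.5 z 0.0512
strap 146 [545.5 207.1  11.1  36.6] 10.8 z 0.171
base 268 [521.  138.   45.3  57.4] 87.3 z 0.0512
strap 132 [521.4 137.9  35.7   9.4] 86.2 z 0.1711
base 93 [521.9  89.2  20.7  58.8] 67.1 z 0.0513
strap 111 [517.7  68.6   9.8  36.9] 0.0 z 0.171
```

View pics/t27.png

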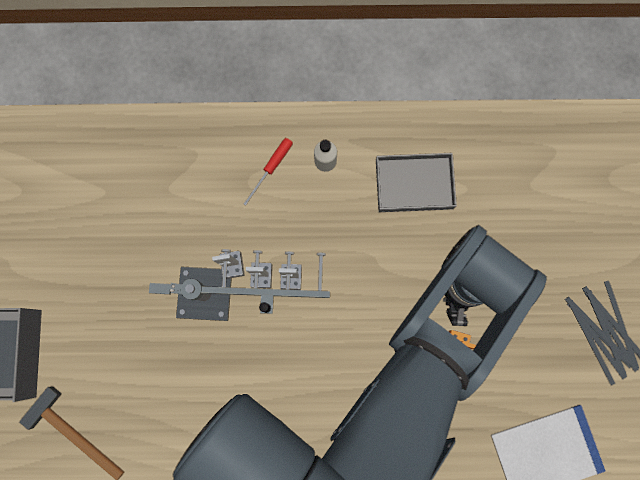

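View pics/s27.png

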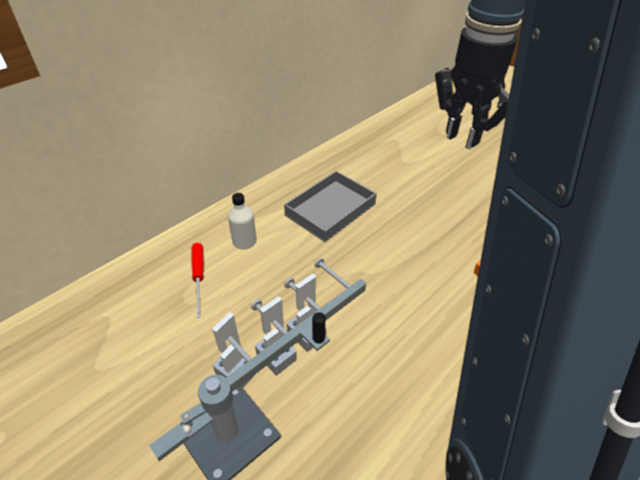

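```bash
python3 -m handwheel '[0,0,0,0,0,0,3,0,0,0,0,0,0,3,0,0,0,0,0,0,3,0,0,0,0,0,0,3,0,0,0,0,0,0,3,0,0,0,0,0,0,3,0,0,0,0,0,0,3,0,0,0,0,0,0,3,0,0,0,0,0,0,3,0,0,0,0,0,0,3]'
python3 - <<'E'
from h import *
for i in range(4):
  q=snap('top');W=cloud(q)
  for c in([.546,.206],[.521,.138],[.5187,.07]): blk(W,c,.022,.036)
X,Y,Z=W[...,0],W[...,1],W[...,2]
m=(Z>0.13)&(Z<.147)&(Y<.24)&(Y>-.03)&(X>.44)&(X<.487)
vx,vy,x0,y0=cv2.fitLine(W[m][:,:2].astype(np.float32),cv2.DIST_HUBER,0,.01,.01).ravel();print('bar ang',np.rad2deg(np.arctan2(vy,vx)))
m=(Z>0.18)&(Z<.205)&(abs(Y-.117)<.03)&(abs(X-.44)<.04);P=W[m];print('handle',len(P),cv2.minEnclosingCircle((P[:,:2]*1000).astype(np.float32)))
E
```

```text
t: 32.28
tcp_pos: [0.4643, -0.2288, 0.3308]
tool_rot: [0.488, -0.51, 0.512, -0.489]
force: [0.5, -0.3, 0.3]
finger_gap: 0.353
base 211 [546.7 205.1  55.2  46.6] 9.2 z 0.0515
strap 67 [546.4 208.    8.3  35.7] 8.0 z 0.1709
base 233 [521.9 137.9  46.5  55.8] 86.8 z 0.0521
strap 65 [521.6 137.4  35.4   6.9] 89.9 z 0.1712
base 234 [518.1  70.1  46.   55.4] 86.8 z 0.0515
strap 61 [518.3  69.1  35.4   8.1] 84.1 z 0.1715
base 223 [546.5 205.2  55.7  45.7] 8.0 z 0.0519
strap 71 [546.5 207.7   8.7  35.5] 7.2 z 0.1708
base 239 [521.8 138.   46.   55.1] 86.8 z 0.0516
strap 63 [521.6 137.5  35.3   6.9] 89.3 z 0.1707
base 235 [517.8  70.   45.9  56.1] 86.6 z 0.052
strap 64 [518.   69.3  35.8   7.8] 83.8 z 0.1712
base 221 [546.5 205.   56.4  45.9] 8.4 z 0.0522
strap 59 [546.5 208.    8.5  36.4] 9.1 z 0.1718
base 248 [521.5 137.8  46.   56.1] 87.0 z 0.052
strap 66 [521.7 137.2  35.9   6.9] 89.2 z 0.1711
base 228 [517.5  70.   45.9  56.2] 86.8 z 0.0519
strap 66 [518.   69.2  35.7   8.1] 84.6 z 0.1715
base 243 [546.6 205.   56.2  46.4] 8.5 z 0.0516
strap 67 [546.6 207.5   8.8  36.7] 7.6 z 0.1718
base 247 [522.  137.9  46.1  56.1] 86.8 z 0.0513
strap 64 [521.7 137.4  35.5   6.9] 89.5 z 0.1713
base 242 [518.   70.1  46.   55. ] 87.1 z 0.0514
strap 68 [517.8  69.1  35.4   8.3] 87.0 z 0.1718
bar ang 87.66243
handle 81 ((442.1598815917969, 115.57698059082031), 9.831777572631836)
```

Run:
```python
from h import *
print(manip.sign_off())
```

```text
the job is handed in; nothing more can be done
None
```

I swung the rack's arm out to its stop and hung all three grey blocks, one each on pins 1, 2 and 3. I then handed the job in at about 32.5 s; no verdict was reported. A fourth grey block was not in view, and I left the orange look-alike alone.

- **Blocks:** In four frames in a row the blocks were still and upright. Their bases were about 22 mm above the bench, and their straps were within about 2 mm of their pins along the arm.
- **Block on pin 1:** It rocked and slid outward after release. It came to rest about 21 mm along the pin from its middle (36 mm is allowed) and turned about 10°. The other two sit near the middle of their pins.
- **Rack arm:** I did not see the detent's resistance in the force readings while pulling. I take the arm as seated because it stopped against a 17 N push, more than the detent's 10 N. Its handle was still in the same place, to within 1 mm, at the end.
- **Bystanders:** The bottle, tray and screwdriver looked unmoved in the pictures. I did not measure their positions at the end.

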